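# Take one sample tray off a tight leaning stack and load it

### The arm

A 6-joint arm with a two-finger parallel gripper is mounted at the origin on a cart in front of the work surface, level with it; the furniture and walls round the work are solid. World frame = base frame: x ahead of the robot, y to its left, z up, the work surface at z = 0. Lengths are in m, angles in rad, forces in N, time in s.
With the tool pointing down it reaches from about 0.35 to 0.875 m from the base axis. Payload 15.5 kg.
Tool frame: the origin (TCP) lies midway between the tips of the shut fingers; the grasp point (between the pads) lies behind it (r.tcp_to_grasp is the z of the grasp point in the tool frame, in m); z points along the fingers, x is the direction in which the jaws open and shut, and the axes are right-handed (so a half turn about z gives the same grasp; the last joint's range is limited). The gripper opens to 85 mm and grips with 20 to 120 N. Pads are 22 mm wide; open, the fingers measure 114 mm over their backs; the gripper's body (76 mm by 85 mm) begins 54 mm behind the grasp point. The pads swing forward as they close: fully open they stand 13 mm farther back than shut.
Start: joints at [1.062, 0.494, 1.345, -0, 1.302, -0.096], TCP at [0.251, 0.573, 0.231] pointing down, gripper open.
Joint ranges: [-2.91, 2.91], [-0.82, 2.16], [0.22, 2.67], [-1.22, 4.37], [0.12, 2.79], [-3.08, 3.08]. Speed limits (rad/s): [1.89, 1.89, 2.57, 3.01, 3.01, 3.01].

### API

Orientations are given as a rotation vector (axis times angle).
In Python, from workcell import r gives the robot as it stands.
- The arm moves only by the tool move_arm, never from a script. Its argument "commands" is a list that holds one entry, the list of rows, each a list of 6 numbers: the shift along the tool's x, y, z each as a share of 1000 mm, from -1 to 1, then the turn, a rotation vector about the tool's x, y, z each as a share of 60 degrees, from -1 to 1. In form: [[[dx, dy, dz, wx, wy, wz], ...]]. A call has 1 to 20 rows; each row shifts and turns the commanded pose from where the row before left it, along the tool's axes as they then stand; what a row does not reach is not made up. A row lasts 1/10 s, in which the tool goes at most 50 mm and 8.59 degrees, less where a joint would pass 70% of its speed; a pose out of reach is approached as far as the arm can. A call with a number of a shift or a turn outside -1 to 1 is refused whole. A call with a gripper value outside its range is refused whole. "hand" is the opening, from 0 (shut) to 1 (fully open), set as the call begins (left out, the last holds). The fingers move at their own pace and stop on an object; "force" is the grip in N (left out, the last holds). Time passes only in rows, so rows that do not move let the fingers close. It gives the time, the measured TCP pose, the force and the opening at its end, in the units of the state.
- r.get_state(): the state, without advancing time (a new reading comes with each control period).
- r.snapshot(name): name is "scene" or "top" or "wrist"; returns a dict with "img" (480x640x3 uint8, blue, green, red), "depth" (480x640 float32, m along the optical axis (not along the pixel's ray), 0 where there is no reading), "fx", "fy", "cx", "cy" (pixels), "origin" and "orientation" of the camera in the world. Camera axes: x right, y up, looking along -z (the intrinsics and any distortion apply to the point x, -y, -z); pixel columns grow to the right and rows downward; lengths in m; the calibration is good to about 2 mm. The wrist camera is an equidistant fisheye: a pixel r from the principal point sees the ray r / f radians off the axis. A picture is of the moment at which its call begins.
- r.hand_in(): hands the job in, once; it reports no verdict.
The state is a dict: "time_s": time; "qpos": joint angles; "dq": joint speeds; "joint_torque": joint torques, N m; "position": TCP position; "orientation": TCP orientation; "force": force on the tool from outside, world axes, zero at the start; "ft_torque": the same for the moment, N m; "width": opening from 0.0 (shut) to 1.0 (fully open).
Only numpy, scipy, OpenCV 4.12 (cv2) and the standard library are available. Lean on these libraries where they do the work, as an engineer would, in place of code of your own. Each camera call takes 0.05 s, during which the arm holds its last target.

### The job

Draw the top steel tray straight out of the leaning stack, leaving the two trays nested under it where they are, and set it down gently and level in the middle of the blue mat, lengthwise along the mat. Then stand the jar with the orange cap upright on the floor of that tray, gently, and let go. Leave everything else on the worktop where it is.

Things in the scene. Friction and masses are not known exactly. Their poses are not given: they have to be found in the camera images.
- tray_top: The steel tray to take, top of three alike: 124 x 68 mm outside, 46 mm high, 2 mm walls tapering inwards 7 deg, floor 2 mm thick, 101 x 47 mm clear. Origin: centre of its underside; x along its length, y its width, z out of its open mouth. 100 to 180 g. It leans 30 deg with the stack: z points up and to the right as the robot sees it, its low short end is at the right.
- tray_top_rim (a point): Centre of the top tray's mouth, level with the rim's top, 46 mm from its origin along z; same axes. The rim is a flat upright band 124 x 68 mm, 10 mm deep; the walls below lie 4 mm farther in. Its long sides are free for fingers. The next rim's top is 24 mm lower: tips more than 22 mm below this point along z catch that tray too. Lugs under the short ends rest on the next rim.
- tray_next: The second tray, same shape and axes, 24 mm below tray_top along the stack's axis; must stay in the stack. tray_top is nested 22 mm deep in it with under 1 mm of play at each wall: drawn out along its own z axis it comes free; lifted straight up in the world it wedges and drags this one along.
- tray_low: The lowest tray, same shape and axes, 24 mm below tray_next, hanging loose by its rim in the stand. Must stay in the stack.
- stand: White inclined sheet-metal stand, fixed to the worktop, which carries the stack by the rim of the lowest tray: 150 x 92 mm base, 105 mm high at the far end (the whole stack 150 mm). Origin on the worktop; its x axis points the way in which the stand rises (roughly to the robot's left), y across it, z up. The trays' long axes lie in its x-z plane.
- mat: Blue mat with a white border line, 170 x 110 mm, 3 mm thick, fixed flat on the worktop. Origin: centre of its underside (on the worktop); x along its 170 mm length, z up.
- jar: Small clear jar with a ribbed orange screw cap, standing upright on the worktop: 53 mm high, body 38 mm in diameter, cap 41 mm in diameter over the top 15 mm. Origin: centre of its underside, z up. About 90 g. Standing in a tray, its cap rises 9 mm above the rim.
- mouse: Bystander, to be left alone: black computer mouse, 113 x 60 x 36 mm, near the front edge at the left. Origin: centre of its underside.
- tape_roll: Bystander, to be left alone: roll of brown paper tape, 84 mm across, 18 mm high, lying near the front edge at the right. Origin: centre of its underside.
- bottle_cap: Bystander, to be left alone: white screw cap, 40 mm across, 19 mm high, lying at the back right. Origin: centre of its underside.
- dropper_bottle_a: Bystander, to be left alone: white dropper bottle, 50 mm across, 100 mm high, standing at the back. Origin: centre of its underside.
- dropper_bottle_b: Bystander, to be left alone: white dropper bottle, 50 mm across, 100 mm high, standing at the back beside the other one. Origin: centre of its underside.
Mind the look-alikes: they are no part of the job. There is more than one size of the jar; the job needs the largest.

How it is judged:
On the way, in this order (a step that is already met when the one before it is completed fails the run):
1. the top tray is drawn clear of the stack, the two below left behind (distance between tray_top and tray_next above 0.08 m and distance of each of tray_next, tray_low from where it was at the start of the episode below 0.012 m), for 0.1 s.
2. the tray is set down level on the mat, lengthwise, and let go (horizontal distance between tray_top and mat below 0.025 m and angle between the x axis of tray_top and the x axis of mat, either way round below 0.26 rad and angle between tray_top's own z axis and vertical below 0.08 rad and z of tray_top in the frame of mat below 0.008 m and linear speed of tray_top below 0.03 m/s and contact force between the fingers and tray_top below 0.1 N), for 0.2 s.
At the end, for the whole second after the job is handed in: The former top tray stands level (within 4.5 deg) on the mat, its centre within 25 mm of the mat's and its length within 15 deg of the mat's; the jar stands upright on the tray's floor; both are at rest and let go; the two other trays are within 12 mm of where they were (horizontal distance between tray_top and mat below 0.025 m and angle between the x axis of tray_top and the x axis of mat, either way round below 0.26 rad and angle between tray_top's own z axis and vertical below 0.08 rad and z of tray_top in the frame of mat below 0.008 m and linear speed of each of tray_top, jar below 0.03 m/s and x of jar in the frame of tray_top between -0.035 and 0.035 m and y of jar in the frame of tray_top between -0.016 and 0.016 m and z of jar in the frame of tray_top below 0.008 m and angle between jar's own z axis and vertical below 0.1 rad and distance of each of tray_next, tray_low from where it was at the start of the episode below 0.012 m and contact force between the arm and tray_top below 0.1 N and contact force between the arm and jar below 0.1 N); the robot touches nothing.
It fails at once if the second or the lowest tray is dragged more than 12 mm (distance of any of tray_next, tray_low from where it was at the start of the episode above 0.012 m).
It fails at once if the tray is dropped or banged on the mat, or the jar into the tray (over 0.35 m/s in the last 10 mm) ((horizontal distance between tray_top and mat below 0.06 m and z of tray_top in the frame of mat below 0.013 m and linear speed of tray_top above 0.35 m/s) or (horizontal distance between jar and tray_top below 0.045 m and z of jar in the frame of tray_top below 0.012 m and linear speed of jar above 0.35 m/s)).
It fails at once if the jar is tipped over (angle between jar's own z axis and vertical above 0.8 rad).
It fails at once if a bystander is moved more than 25 mm (distance of any of mouse, tape_roll, bottle_cap, dropper_bottle_a, dropper_bottle_b from where it was at the start of the episode above 0.025 m).
It also fails if it takes over 51 s, if anything falls off the work surface, if the arm or the gripper's body presses on something with over 40 N, if the wrist force passes 120 N, or if a joint passes its speed limit or range.

## Working session

There is one attempt and no reset: what is moved stays moved. The work goes in short steps, Python scripts to look and compute and a tool call to move; the robot and the scene stay as the last step left them, time stands still between calls to the robot, and variables do not carry over. Pictures are saved under pics/ and viewed, and the job is handed in when it is done.

Besides the shell and the picture viewer there is one more tool, called after ">>>" as a command line: name --argument value ..., lists and objects as JSON in quotes. move_arm: Moves the arm, as the interface text tells. Its arguments: {"type":"object","properties":{"commands":{"type":"array","items":{"type":"array","items":{"type":"array","items":{"type":"number","minimum":-1,"maximum":1}}}},"hand":{"type":"number"},"force":{"type":"number"}},"required":["commands"]}

```bash
ls; mkdir -p pics; python3 - <<'E'
from workcell import r
import cv2,numpy as np,pickle
d={}
for n in ["scene","top","wrist"]:
    s=r.snapshot(n);d[n]=s
    cv2.imwrite(f"pics/{n}0.png",s["img"])
    print(n,s["fx"],s["fy"],s["cx"],s["cy"],s["origin"],s["orientation"],(s["depth"]>0).mean(),[k for k in s])
pickle.dump(d,open("s0.pkl","wb"))
st=r.get_state();print(st,r.tcp_to_grasp)
E
```

```text
pics
scene 541.8953704063102 541.8953704063102 316.0726403361244 242.90791343906403 [ 0.0904228  -0.58001052  1.00782794] [ 0.65432046 -0.21642493 -0.58740426] 0.9959212239583334 ['img', 'depth', 'fx', 'fy', 'cx', 'cy', 'origin', 'orientation']
top 545.3283045803571 545.3283045803571 314.0315428672048 239.0481118107474 [0.4356979  0.03425826 1.16570144] [ 0.03680794 -0.08380292 -1.55135712] 0.9960123697916666 ['img', 'depth', 'fx', 'fy', 'cx', 'cy', 'origin', 'orientation']
wrist 371.64829954431775 371.64829954431775 320.2840194341353 240.6345593000057 [0.18854457 0.59895833 0.37269856] [-0.24167062 -0.15613598  1.14973548] 0.985849609375 ['img', 'depth', 'fx', 'fy', 'cx', 'cy', 'origin', 'orientation']
{'time_s': 0.15, 'qpos': array([ 1.06248921e+00,  4.94013407e-01,  1.34595965e+00, -4.09540893e-05,
        1.30248912e+00, -9.55032958e-02]), 'dq': array([ 0.00092418, -0.00323221, -0.00252365,  0.0003691 , -0.00099628,
       -0.00019213]), 'joint_torque': array([ 1.33470032e-03, -8.82521081e+01, -3.84070766e+01, -2.07740068e-04,
        7.01559620e-03,  1.07156500e-04]), 'position': array([0.25062148, 0.57226753, 0.23086393]), 'orientation': array([ 2.62917458e+00,  1.71880330e+00, -1.18029360e-03]), 'force': array([-0.4362782 ,  0.82587597, -0.02280689]), 'ft_torque': array([0.03344101, 0.01581378, 0.00387678]), 'width': 0.9999681915714206} -0.0187
```

View pics/scene0.png

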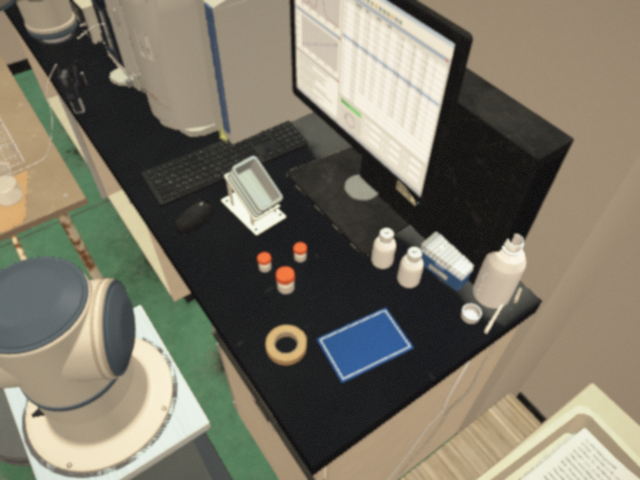

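View pics/top0.png

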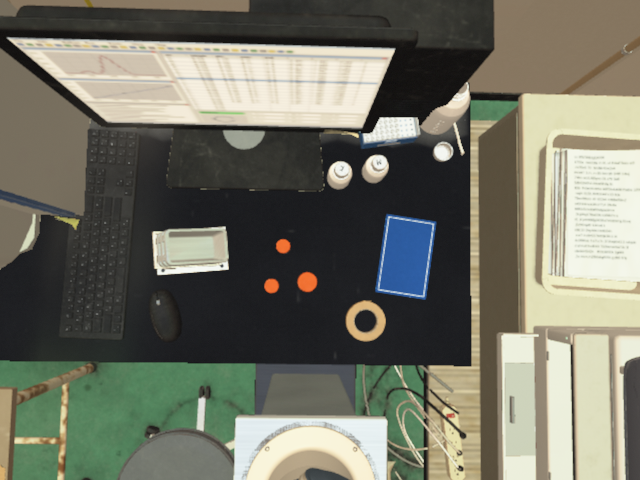

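View pics/wrist0.png

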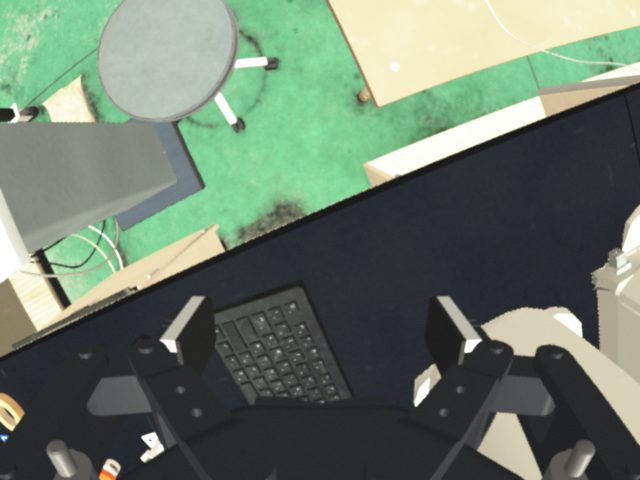

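The top view shows the stack near (190,250), the mat at (406,257), the orange-capped jars at (307,282) (the largest), (283,246) and (271,286), and the tape at (366,320). In the scene view the stack is near (255,190), the mat at (365,345) and the large jar at (286,280). Next I measure these.

```bash
cat > h.py <<'E'
import numpy as np,cv2,pickle
from scipy.spatial.transform import Rotation as R
def ray(s,u,v):
    p=np.stack([(np.asarray(u,float)-s["cx"])/s["fx"],-(np.asarray(v,float)-s["cy"])/s["fy"],-np.ones(np.shape(u))],-1)
    return p@R.from_rotvec(s["orientation"]).as_matrix().T
def onz(s,u,v,z):
    d=ray(s,u,v);o=np.array(s["origin"]);return o+d*((z-o[2])/d[...,2])[...,None]
def dep(s,u,v):
    u=np.asarray(u);v=np.asarray(v)
    return np.array(s["origin"])+ray(s,u,v)*s["depth"][v,u][...,None]
def tri(s1,p1,s2,p2):
    d1=ray(s1,*p1);d2=ray(s2,*p2);d1/=np.linalg.norm(d1);d2/=np.linalg.norm(d2)
    o1,o2=np.array(s1["origin"]),np.array(s2["origin"])
    t=np.linalg.lstsq(np.stack([d1,-d2],1),o2-o1,rcond=None)[0]
    a,b=o1+t[0]*d1,o2+t[1]*d2
    return (a+b)/2,np.linalg.norm(a-b)
E
python3 - <<'E'
from h import *
d=pickle.load(open("s0.pkl","rb"))
np.set_printoptions(precision=4,suppress=True)
for n in ["top","scene"]:
    s=d[n];hsv=cv2.cvtColor(s["img"],cv2.COLOR_BGR2HSV)
    m=cv2.inRange(hsv,(0,180,150),(12,255,255));k,l,st,c=cv2.connectedComponentsWithStats(m)
    for i in range(1,k):
        if st[i,4]>40:
            vv,uu=np.nonzero(l==i); P=dep(s,uu,vv);print(n,"or",st[i],c[i],np.median(P,0), "onz.053",onz(s,*c[i],.053))
    m=cv2.inRange(hsv,(105,150,60),(125,255,255));k,l,st,c=cv2.connectedComponentsWithStats(m)
    i=1+np.argmax(st[1:,4]);print(n,"mat",st[i],c[i],onz(s,*c[i],.003))
    ct=cv2.findContours((l==i).astype(np.uint8),cv2.RETR_EXTERNAL,cv2.CHAIN_APPROX_NONE)[0][0][:,0]
    W=onz(s,ct[:,0],ct[:,1],.003)[:,:2].astype(np.float32)
    print(" rect",cv2.minAreaRect(W))
    vv,uu=np.nonzero(l==i);print(" matz",np.median(dep(s,uu,vv),0))
s=d["top"];img=cv2.resize(s["img"][215:285,140:245],None,fx=7,fy=7,interpolation=cv2.INTER_CUBIC);cv2.imwrite("pics/tz.png",img)
s=d["scene"];img=cv2.resize(s["img"][145:240,210:300],None,fx=6,fy=6,interpolation=cv2.INTER_CUBIC);cv2.imwrite("pics/sz.png",img)
E
```

```text
top or [276 239  14  14 160] [282.6438 245.5625] [0.5083 0.0654 0.0376] onz.053 [0.5073 0.0655 0.053 ]
top or [298 272  19  20 308] [306.9935 281.5584] [0.4342 0.0143 0.0515] onz.053 [0.4348 0.0144 0.053 ]
top or [264 279  15  14 165] [271.0424 285.5091] [0.4247 0.088  0.0377] onz.053 [0.4256 0.0872 0.053 ]
top mat [ 380  218   52   77 3041] [405.5495 256.3496] [ 0.4924 -0.1969  0.003 ]
 rect ((0.492923378944397, -0.19710786640644073), (0.09226274490356445, 0.1523309350013733), 82.27825164794922)
 matz [ 0.4923 -0.1969  0.0023]
scene or [293 242  14  11 119] [299.6975 247.3529] [0.5095 0.0635 0.0397] onz.053 [0.5036 0.0551 0.053 ]
scene or [257 252  14  12 126] [263.6984 257.5635] [0.4267 0.0855 0.0398] onz.053 [0.422  0.0767 0.053 ]
scene or [276 267  19  16 246] [284.7154 274.5244] [0.435  0.0115 0.0534] onz.053 [0.435  0.0116 0.053 ]
scene mat [ 324  314   82   61 2638] [364.1475 343.5201] [ 0.4921 -0.1986  0.003 ]
 rect ((0.4941280484199524, -0.19753000140190125), (0.08737359941005707, 0.14686055481433868), 82.02372741699219)
 matz [ 0.491  -0.1995  0.0042]
```

View pics/tz.png

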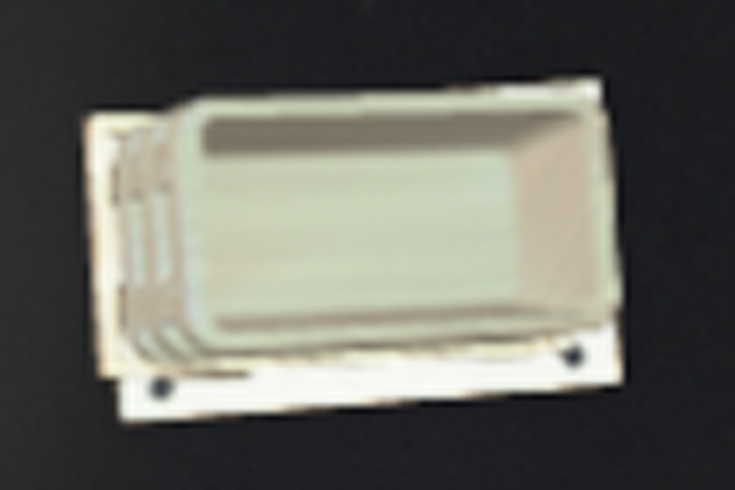

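View pics/sz.png

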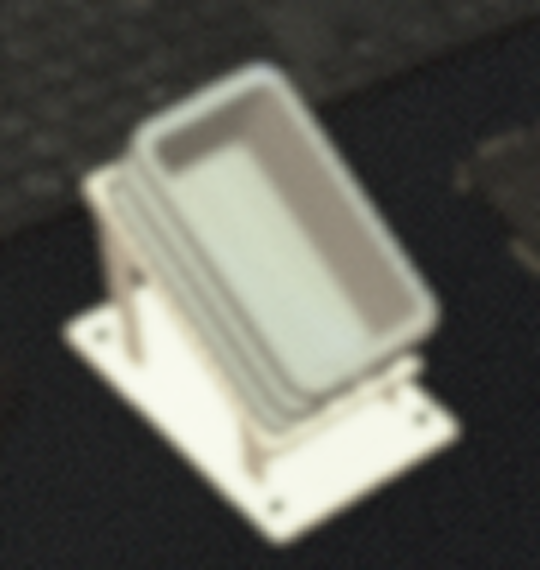

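```bash
python3 - <<'E'
from h import *
d=pickle.load(open("s0.pkl","rb"))
np.set_printoptions(precision=4,suppress=True)
T={"hf":(185,97),"lf":(608,92),"ln":(622,315),"hn":(200,350)}
S={"hf":(270,58),"lf":(441,312),"ln":(310,404),"hn":(132,143)}
C={}
for k in T:
    a=(140+(T[k][0]-3)/7,215+(T[k][1]-3)/7);b=(210+(S[k][0]-3)/6,145+(S[k][1]-3)/6)
    C[k],e=tri(d["top"],a,d["scene"],b);print(k,C[k],e)
c=sum(C.values())/4;X=(C["hf"]+C["hn"]-C["lf"]-C["ln"])/2;Y=(C["hf"]-C["hn"]+C["lf"]-C["ln"])/2
print(c,np.linalg.norm(X),np.linalg.norm(Y),X/np.linalg.norm(X),Y/np.linalg.norm(Y), np.degrees(np.arctan2(X[2],np.hypot(*X[:2]))),np.degrees(np.arctan2(X[0],X[1])))
# floor plane from depth top
for n,(u0,u1,v0,v1) in {"top":(171,210,238,258),}.items():
    s=d[n];vv,uu=np.mgrid[v0:v1,u0:u1];P=dep(s,uu.ravel(),vv.ravel());m=P.mean(0);u,ss,vt=np.linalg.svd(P-m);print(m,vt[2],ss/len(P)**.5)
print(R.from_rotvec(r0:=[2.62917458e+00,1.71880330e+00,-1.18e-3]).as_matrix())
# mat border white
s=d["top"]
m=cv2.inRange(s["img"],(150,150,150),(255,255,255))[205:310,365:445]
k,l,st,cc=cv2.connectedComponentsWithStats(m);i=1+np.argmax(st[1:,4]);print(st[i])
ct=cv2.findContours((l==i).astype(np.uint8),cv2.RETR_EXTERNAL,cv2.CHAIN_APPROX_NONE)[0][0][:,0]
print(cv2.minAreaRect(onz(s,ct[:,0]+365,ct[:,1]+205,.003)[:,:2].astype(np.float32)))
E
```

```text
hf [0.5289 0.2787 0.153 ] 0.0010444963512827312
lf [0.5381 0.1751 0.0942] 0.0010479772963687972
ln [0.4756 0.1708 0.0844] 0.0003223364412589149
hn [0.4629 0.2731 0.1477] 0.002447821358690374
[0.5014 0.2244 0.1198] 0.12017305954507683 0.0648542834185593 [-0.0911  0.8564  0.5083] [0.9903 0.0763 0.1158] 30.54892756637426 -6.072133385242908
[0.4979 0.2469 0.0842] [-0.9979 -0.0161 -0.0625] [0.0797 0.0216 0.0114]
[[ 0.4012  0.916  -0.0004]
 [ 0.916  -0.4012 -0.0008]
 [-0.0009 -0.     -1.    ]]
[16 11 11 50 85]
((0.52601557970047, -0.15237054228782654), (0.006894771475344896, 0.10753851383924484), 79.79157257080078)
```

```bash
cat >> h.py <<'E'
def tool(yaw,tilt):
    # yaw: azimuth of tray x (rad). tool x = tray y*-? ; tray frame leaning tilt
    x=np.array([np.cos(yaw)*np.cos(tilt),np.sin(yaw)*np.cos(tilt),np.sin(tilt)])
    y=np.array([-np.sin(yaw),np.cos(yaw),0]); z=np.cross(x,y)
    return np.stack([x,y,z],1)
def plan(p0,R0,p1,R1,n):
    rel=R.from_matrix(R0.T@R1).as_rotvec();p=p0.copy();Rc=R0.copy();rows=[]
    for i in range(n):
        pt=p0+(p1-p0)*(i+1)/n;Rt=R0@R.from_rotvec(rel*(i+1)/n).as_matrix()
        t=np.round(Rc.T@(pt-p),3);w=np.round(R.from_matrix(Rc.T@Rt).as_rotvec()/np.radians(60),3)
        rows.append(t.tolist()+w.tolist())
        p=p+Rc@t;Rc=Rc@R.from_rotvec(w*np.radians(60)).as_matrix()
    print(len(rows),"max mm",1000*np.linalg.norm(p1-p0)/n,"deg",np.degrees(np.linalg.norm(rel))/n,"end",p)
    print(str(rows).replace(" ",""))
def cur():
    from workcell import r
    s=r.get_state();return np.array(s["position"]),R.from_rotvec(s["orientation"]).as_matrix()
E
python3 - <<'E'
from h import *
d=pickle.load(open("s0.pkl","rb"));np.set_printoptions(precision=4,suppress=True)
s=d["top"]
f=lambda x,y:(140+(x-3)/7,215+(y-3)/7)
a=onz(s,*f(122,422),.002);b=onz(s,*f(622,383),.002);print(a,b,np.degrees(np.arctan2(*(a-b)[:2])),np.linalg.norm(a-b))
# heights of environment: monitor region
for x0,x1 in [(0.55,.6),(.6,.65),(.65,.7),(.7,.75),(.75,.8),(.8,.9)]:
    for n in["top","scene"]:
        vv,uu=np.mgrid[0:480:2,0:640:2];P=dep(d[n],uu.ravel(),vv.ravel());m=(P[:,0]>x0)&(P[:,0]<x1)&(abs(P[:,1])<.45)&(d[n]["depth"][vv,uu].ravel()>0);Q=P[m]
        if len(Q): j=Q[:,2].argmax();print(n,x0,Q[j])
# instrument left
for y0,y1 in [(.4,.45),(.45,.5),(.5,.6),(.6,.7)]:
    vv,uu=np.mgrid[0:480:2,0:640:2];P=dep(d["scene"],uu.ravel(),vv.ravel());m=(P[:,1]>y0)&(P[:,1]<y1)&(P[:,0]<.9)&(P[:,0]>.15);Q=P[m];j=Q[:,2].argmax();print(y0,Q[j])
Rt=tool(np.radians(96),np.radians(30));print(Rt)
# tool: x=-tray y (=(.99,.1,0)?), z=-tray z
Rg=np.stack([-Rt[:,1],0*Rt[:,0],-Rt[:,2]],1);Rg[:,1]=np.cross(Rg[:,2],Rg[:,0]);print(Rg)
p,R0=cur()
plan(p,R0,np.array([.52,.10,.26]),Rg,19)
E
```

```text
[0.4434 0.3305 0.002 ] [0.4579 0.1807 0.002 ] -5.506207221273624 0.15052298693498475
top 0.55 [0.5677 0.4479 0.0232]
scene 0.55 [0.5744 0.448  0.0274]
top 0.6 [ 0.6483 -0.0501  0.1018]
scene 0.6 [ 0.6484 -0.0588  0.0994]
top 0.65 [ 0.6992 -0.0669  0.1982]
scene 0.65 [ 0.6792 -0.1202  0.1059]
top 0.7 [0.7191 0.3181 0.5731]
scene 0.7 [ 0.7214 -0.0864  0.573 ]
top 0.75 [0.751  0.0183 0.5432]
scene 0.75 [ 0.7845 -0.1804  0.4065]
top 0.8 [ 0.8225 -0.2274  0.4056]
scene 0.8 [ 0.8986 -0.2319  0.6301]
0.4 [0.5744 0.448  0.0274]
0.45 [0.6048 0.4845 0.4128]
0.5 [0.218  0.5389 0.5006]
0.6 [0.4664 0.618  0.3962]
[[-0.0905 -0.9945  0.0523]
 [ 0.8613 -0.1045 -0.4973]
 [ 0.5     0.      0.866 ]]
[[ 0.9945  0.0905 -0.0523]
 [ 0.1045 -0.8613  0.4973]
 [-0.     -0.5    -0.866 ]]
19 max mm 28.65644813024933 deg 3.514220798670407 end [0.5203 0.1002 0.2605]
[[-0.017,0.023,-0.002,0.024,0.014,0.052],[-0.016,0.024,-0.002,0.024,0.014,0.051],[-0.014,0.024,-0.003,0.023,0.014,0.052],[-0.013,0.026,-0.004,0.024,0.014,0.052],[-0.012,0.025,-0.005,0.024,0.013,0.051],[-0.01,0.027,-0.005,0.024,0.014,0.052],[-0.009,0.026,-0.007,0.024,0.014,0.052],[-0.007,0.027,-0.007,0.024,0.014,0.051],[-0.005,0.027,-0.008,0.024,0.014,0.052],[-0.004,0.027,-0.009,0.023,0.014,0.052],[-0.002,0.027,-0.009,0.024,0.014,0.051],[-0.001,0.027,-0.01,0.024,0.014,0.052],[0.001,0.026,-0.011,0.024,0.014,0.052],[0.002,0.026,-0.011,0.024,0.013,0.051],[0.004,0.026,-0.012,0.023,0.014,0.052],[0.006,0.025,-0.013,0.024,0.014,0.052],[0.007,0.025,-0.013,0.024,0.014,0.051],[0.009,0.024,-0.014,0.024,0.014,0.052],[0.01,0.022,-0.014,0.024,0.014,0.052]]
```

```bash
python3 - <<'E'
from h import *
Rt=tool(np.radians(95.7),np.radians(30))
Rg=np.stack([-Rt[:,1],0*Rt[:,0],-Rt[:,2]],1);Rg[:,1]=np.cross(Rg[:,2],Rg[:,0])
p,R0=cur()
plan(p,R0,np.array([.509,.152,.248]),Rg,18)
E
```

```text
18 max mm 27.42430111495464 deg 3.7241708738232955 end [0.50952463 0.15163021 0.24826584]
[[-0.016,0.023,-0.001,0.025,0.015,0.055],[-0.014,0.023,-0.002,0.025,0.014,0.055],[-0.013,0.024,-0.002,0.025,0.015,0.054],[-0.011,0.025,-0.004,0.026,0.015,0.055],[-0.01,0.025,-0.004,0.025,0.015,0.055],[-0.009,0.025,-0.005,0.025,0.014,0.055],[-0.007,0.026,-0.006,0.025,0.015,0.055],[-0.005,0.026,-0.007,0.025,0.015,0.054],[-0.004,0.026,-0.007,0.025,0.015,0.055],[-0.002,0.027,-0.008,0.025,0.014,0.055],[-0.0,0.026,-0.009,0.025,0.015,0.055],[0.001,0.025,-0.009,0.026,0.015,0.055],[0.003,0.026,-0.011,0.025,0.014,0.055],[0.004,0.024,-0.01,0.025,0.015,0.054],[0.006,0.025,-0.012,0.025,0.015,0.055],[0.008,0.023,-0.011,0.025,0.015,0.055],[0.009,0.023,-0.013,0.025,0.014,0.055],[0.011,0.022,-0.013,0.025,0.015,0.055]]
```

>>> move_arm --commands '[[[-0.016, 0.023, -0.001, 0.025, 0.015, 0.055], [-0.014, 0.023, -0.002, 0.025, 0.014, 0.055], [-0.013, 0.024, -0.002, 0.025, 0.015, 0.054], [-0.011, 0.025, -0.004, 0.026, 0.015, 0.055], [-0.01, 0.025, -0.004, 0.025, 0.015, 0.055], [-0.009, 0.025, -0.005, 0.025, 0.014, 0.055], [-0.007, 0.026, -0.006, 0.025, 0.015, 0.055], [-0.005, 0.026, -0.007, 0.025, 0.015, 0.054], [-0.004, 0.026, -0.007, 0.025, 0.015, 0.055], [-0.002, 0.027, -0.008, 0.025, 0.014, 0.055], [0, 0.026, -0.009, 0.025, 0.015, 0.055], [0.001, 0.025, -0.009, 0.026, 0.015, 0.055], [0.003, 0.026, -0.011, 0.025, 0.014, 0.055], [0.004, 0.024, -0.01, 0.025, 0.015, 0.054], [0.006, 0.025, -0.012, 0.025, 0.015, 0.055], [0.008, 0.023, -0.011, 0.025, 0.015, 0.055], [0.009, 0.023, -0.013, 0.025, 0.014, 0.055], [0.011, 0.022, -0.013, 0.025, 0.015, 0.055], [0, 0, 0, 0, 0, 0]]]' --hand 1

```text
time_s: 2.05
position: [0.5114, 0.149, 0.248]
orientation: [-2.615, -0.123, 0.033]
force: [-0.6, -0.1, -0.2]
width: 1.004
```

```bash
python3 - <<'E'
from h import *
from workcell import r
np.set_printoptions(precision=4,suppress=True)
s=r.snapshot("wrist");cv2.imwrite("pics/w1.png",s["img"]);pickle.dump(s,open("w1.pkl","wb"))
st=r.get_state();print(st["time_s"],st["position"],st["qpos"],s["origin"],s["orientation"]);print(R.from_rotvec(st["orientation"]).as_matrix())
E
```

```text
2.1 [0.5104 0.1504 0.2481] [-0.1448  0.3885  1.6228  0.5272  1.3069 -0.4275] [0.5129 0.136  0.4049] [0.2516 0.0119 0.0923]
[[ 0.9954  0.0831 -0.0485]
 [ 0.0962 -0.8619  0.4979]
 [-0.0004 -0.5003 -0.8659]]
```

View pics/w1.png

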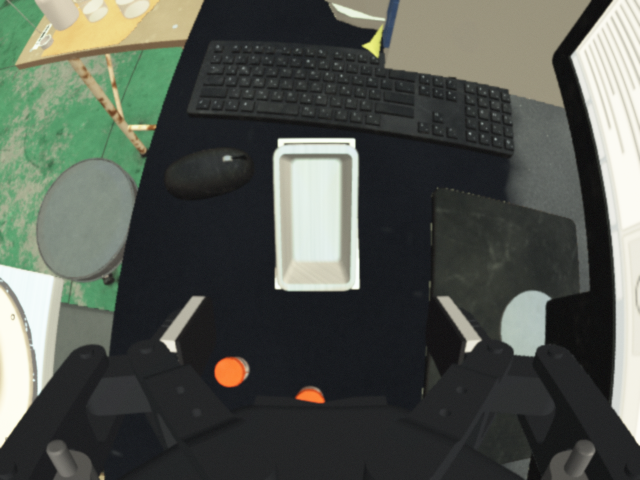

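The wrist view shows the top tray's rim at columns 275–359 and rows 146–290. It stands square in the picture, so the yaw is about right. I zoom in to measure.

```bash
python3 - <<'E'
from h import *
s=pickle.load(open("w1.pkl","rb"))
cv2.imwrite("pics/w1z.png",cv2.resize(s["img"][130:300,260:375],None,fx=3.5,fy=3.5,interpolation=cv2.INTER_CUBIC))
dd=s["depth"]; np.set_printoptions(precision=3,suppress=True,linewidth=200)
print(dd[220,266:290]);print(dd[220,345:368]);print(dd[138:160,316]);print(dd[262:300,316])
E
```

```text
[0.426 0.428 0.424 0.424 0.426 0.426 0.425 0.428 0.302 0.302 0.302 0.301 0.301 0.302 0.301 0.304 0.308 0.312 0.317 0.32  0.325 0.33  0.334 0.339]
[0.329 0.324 0.319 0.315 0.31  0.305 0.303 0.302 0.302 0.301 0.302 0.302 0.303 0.426 0.426 0.426 0.426 0.426 0.427 0.426 0.427 0.426 0.426]
[0.34  0.341 0.338 0.339 0.341 0.45  0.286 0.285 0.285 0.286 0.286 0.286 0.287 0.286 0.288 0.291 0.302 0.314 0.324 0.328 0.328 0.329]
[0.355 0.353 0.351 0.35  0.347 0.345 0.343 0.341 0.341 0.339 0.337 0.335 0.333 0.331 0.329 0.327 0.326 0.324 0.322 0.319 0.318 0.316 0.318 0.317 0.318 0.317 0.318 0.318 0.319 0.404 0.405 0.406 0.405
 0.404 0.403 0.403 0.403 0.404]
```

View pics/w1z.png

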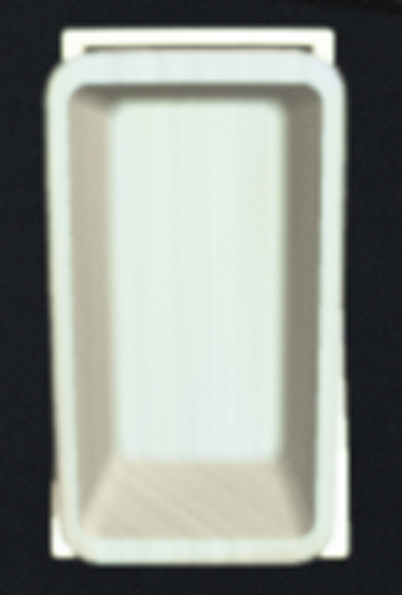

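```bash
cat >> h.py <<'E'
def wray(s,u,v):
    x=(np.asarray(u,float)-s["cx"])/s["fx"];y=(np.asarray(v,float)-s["cy"])/s["fy"];t=np.hypot(x,y)+1e-12
    k=np.tan(t)/t
    return np.stack([x*k,-y*k,-np.ones_like(x)],-1)@R.from_rotvec(s["orientation"]).as_matrix().T
def wdep(s,u,v): return np.array(s["origin"])+wray(s,u,v)*s["depth"][v,u][...,None]
E
python3 - <<'E'
from h import *
np.set_printoptions(precision=4,suppress=True)
s=pickle.load(open("w1.pkl","rb"))
vv,uu=np.mgrid[136:298,264:372];P=wdep(s,uu.ravel(),vv.ravel());uu=uu.ravel();vv=vv.ravel()
n0=np.array([.05,-.497,.866])
h=P@n0; c0=np.array([.5014,.2244,.1198]);print(np.histogram(h-c0@n0,bins=np.arange(-.06,.02,.002)))
n=n0;k=np.percentile(h,97)
m=h>c0@n0-.004
for it in range(6):
    Q=P[m];c=Q.mean(0);n=np.linalg.svd(Q-c)[2][2];n*=np.sign(n[2]);m=(abs((P-c)@n)<.002)
print("plane n",n,"tilt",np.degrees(np.arccos(n[2])),"rms",((Q-c)@n).std(),m.sum())
Q=P[m]
mask=np.zeros((480,640),np.uint8);mask[vv[m],uu[m]]=255
cv2.imwrite("pics/mask.png",mask[130:300,260:375])
k,l,st,cc=cv2.connectedComponentsWithStats(mask);i=1+np.argmax(st[1:,4]);sel=l[vv,uu]==i;Q=P[sel]
ex=np.cross(n,np.array([-1,0,0.]));
az=np.array([n[0],n[1],0]);y=np.cross([0,0,1],n);y/=np.linalg.norm(y);x=np.cross(y,n)
ab=np.stack([(Q-c)@x,(Q-c)@y],1)
rc=cv2.minAreaRect(ab.astype(np.float32));print(rc)
ctr=c+x*rc[0][0]+y*rc[0][1];print("ctr",ctr,"x",x,"y",y)
lo,hi=np.percentile(ab,[.3,99.7],axis=0);print(lo,hi,hi-lo,c+x*(lo+hi)[0]/2+y*(lo+hi)[1]/2)
E
```

```text
(array([  11,    0,    0,    0,    1, 1045, 3666,  740,  173,  181,  184,
        143,  142,  160,  164,  240,  163,  167,  157,  169,  208,  207,
        163,  203,  173,  225,  255, 1120, 1921,   36,    0,    0,    0,
          0,    0,    0,    0,    0,    0]), array([-0.06 , -0.058, -0.056, -0.054, -0.052, -0.05 , -0.048, -0.046,
       -0.044, -0.042, -0.04 , -0.038, -0.036, -0.034, -0.032, -0.03 ,
       -0.028, -0.026, -0.024, -0.022, -0.02 , -0.018, -0.016, -0.014,
       -0.012, -0.01 , -0.008, -0.006, -0.004, -0.002,  0.   ,  0.002,
        0.004,  0.006,  0.008,  0.01 ,  0.012,  0.014,  0.016,  0.018]))
plane n [-0.9948 -0.1016  0.0082] tilt 89.53141932974648 rms 0.0010830883817960133 756
((-0.04665401577949524, 0.050654590129852295), (0.17142288386821747, 0.47311678528785706), 59.43833541870117)
ctr [0.5061 0.182  0.1576] x [-0.0081 -0.0008 -1.    ] y [ 0.1016 -0.9948  0.    ]
[-0.2759 -0.1421] [0.1135 0.0945] [0.3894 0.2366] [0.4988 0.2561 0.1922]
```

```bash
cat > rim.py <<'E'
from h import *
np.set_printoptions(precision=4,suppress=True)
def rim(s,box,n0,hlo,hhi,c0):
    v0,v1,u0,u1=box
    vv,uu=np.mgrid[v0:v1,u0:u1];vv=vv.ravel();uu=uu.ravel();P=wdep(s,uu,vv)
    h=(P-c0)@n0;m=(h>hlo)&(h<hhi)
    for it in range(6):
        Q=P[m];c=Q.mean(0);n=np.linalg.svd(Q-c,full_matrices=False)[2][2];n*=np.sign(n[2]);m=(abs((P-c)@n)<.003)&(abs(h)<.02)&(np.linalg.norm(P-c,axis=1)<.09)
    print("n",n,"tilt",np.degrees(np.arccos(n[2])),"rms",((Q-c)@n).std(),m.sum())
    y=np.cross([0,0,1.],n);y/=np.linalg.norm(y);x=np.cross(y,n)
    mask=np.zeros((480,640),np.uint8);mask[vv[m],uu[m]]=255
    k,l,st,cc=cv2.connectedComponentsWithStats(mask);i=1+np.argmax(st[1:,4]);sel=l[vv,uu]==i
    # project boundary rays onto plane
    ct=cv2.findContours((l==i).astype(np.uint8),cv2.RETR_EXTERNAL,cv2.CHAIN_APPROX_NONE)[0][0][:,0]
    d=wray(s,ct[:,0],ct[:,1]);o=np.array(s["origin"]);B=o+d*(((c-o)@n)/(d@n))[:,None]
    ab=np.stack([(B-c)@x,(B-c)@y],1);rc=cv2.minAreaRect(ab.astype(np.float32))
    ctr=c+x*rc[0][0]+y*rc[0][1]
    print(rc,"ctr",ctr);print("x",x,"y",y);return ctr,n,x,y
if __name__=="__main__":
    s=pickle.load(open("w1.pkl","rb"))
    rim(s,(136,298,264,372),np.array([.05,-.497,.866]),-.008,.0,np.array([.5014,.2244,.1198]))
E
python3 rim.py
```

```text
n [ 0.0475 -0.4981  0.8658] tilt 30.02027605551293 rms 0.0009486626394436909 3187
((0.0021872222423553467, 0.00019892677664756775), (0.06835710257291794, 0.12339523434638977), 89.96556854248047) ctr [0.5005 0.2266 0.1167]
x [ 0.0821 -0.8619 -0.5003] y [ 0.9955  0.0948 -0.    ]
```

Rim measured at 68.4 x 123.4 mm with a tilt of 30.0°, which matches the text. Centre is (0.5005, 0.2266, 0.1167).

```bash
python3 - <<'E'
from h import *
np.set_printoptions(precision=4,suppress=True)
p,Rc=cur();c=np.array([.5005,.2266,.1167]);print(p,Rc.T@(c-p))
y=np.array([.9955,.0948,0]);n=np.array([.0475,-.4981,.8658]);Rg=np.stack([y,np.cross(-n,y),-n],1);print(R.from_matrix(Rc.T@Rg).as_rotvec()/np.radians(60))
E
```

```text
[0.5104 0.1504 0.2481] [-0.0024 -0.0008  0.1522]
[0.0001 0.001  0.001 ]
```

>>> move_arm --commands '[[[-0.002, -0.001, 0.03, 0, 0.001, 0.001], [0, 0, 0.032, 0, 0, 0], [0, 0, 0.032, 0, 0, 0], [0, 0, 0.03, 0, 0, 0], [0, 0, 0.018, 0, 0, 0], [0, 0, 0, 0, 0, 0], [0, 0, 0, 0, 0, 0]]]' --hand 1

```text
time_s: 2.8
position: [0.5003, 0.2236, 0.1264]
orientation: [-2.615, -0.13, 0.034]
force: [0.3, -0.3, 0.6]
width: 0.998
```

```bash
python3 - <<'E'
from rim import *
from workcell import r
s=r.snapshot("wrist");cv2.imwrite("pics/w2.png",s["img"]);pickle.dump(s,open("w2.pkl","wb"))
p,Rc=cur();c=np.array([.5005,.2266,.1167]);print(p,Rc.T@(c-p))
E
```

```text
[0.5008 0.2233 0.1268] [-0.      0.0022  0.0104]
```

View pics/w2.png

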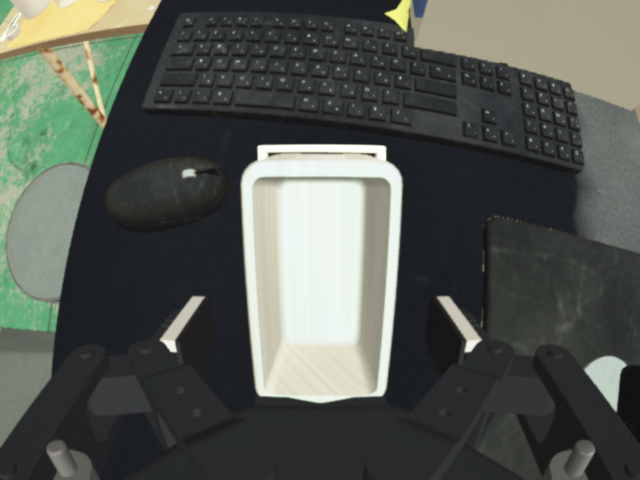

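The fingers at columns 205 and 437 stand symmetric about the tray's centre, column 321. I re-measure the rim from here.

```bash
python3 - <<'E'
from rim import *
s=pickle.load(open("w2.pkl","rb"))
c,*_=rim(s,(140,396,236,412),np.array([.05,-.497,.866]),-.004,.004,np.array([.5005,.2266,.1167]))
p,Rc=cur();print(p,Rc.T@(c-p))
# pad tip points
dd=s["depth"];print(dd[290:350:6,200],dd[290:350:6,208])
for u,v in [(203,299),(207,300),(208,305),(435,299),(180,350)]:
    print(u,v,Rc.T@(wdep(s,np.array(u),np.array(v))-p))
E
```

```text
n [ 0.0479 -0.5028  0.8631] tilt 30.334144450283837 rms 0.0010026392937208292 8654
((0.014189481735229492, -2.5425106287002563e-05), (0.11880340427160263, 0.06806384027004242), 0.10740716010332108) ctr [0.5    0.2286 0.1176]
x [ 0.0818 -0.8592 -0.505 ] y [ 0.9955  0.0948 -0.    ]
[0.5008 0.2233 0.1268] [-0.0003 -0.0001  0.0107]
[0.2845 0.1361 0.1311 0.1266 0.1272 0.1248 0.1244 0.1245 0.124  0.1236] [0.2838 0.2818 0.1358 0.136  0.1358 0.1359 0.1338 0.1342 0.1348 0.1323]
203 299 [-0.0442 -0.0104 -0.0195]
207 300 [-0.0426 -0.0101 -0.0196]
208 305 [-0.0428 -0.0075 -0.0185]
435 299 [ 0.0426 -0.0102 -0.0191]
180 350 [-0.0423 -0.008  -0.0517]
```

>>> move_arm --commands '[[[0, 0.001, 0.012, 0, 0, 0], [0, 0, 0.012, 0, 0, 0], [0, 0, 0.011, 0, 0, 0], [0, 0, 0, 0, 0, 0], [0, 0, 0, 0, 0, 0]]]' --hand 1

```text
time_s: 3.35
position: [0.4988, 0.2399, 0.0949]
orientation: [-2.615, -0.128, 0.035]
force: [-0.3, -0.7, -0.1]
width: 1.0
```

```bash
python3 - <<'E'
from rim import *
from workcell import r
s=r.snapshot("wrist");cv2.imwrite("pics/w3.png",s["img"]);pickle.dump(s,open("w3.pkl","wb"))
p,Rc=cur();c=np.array([.5005,.2266,.1167]);print(p,Rc.T@(c-p),r.get_state()["force"])
for v in range(290,310,2):
  print(v,[np.round(Rc.T@(wdep(s,np.array(u),np.array(v))-p),4).tolist() for u in (200,206,437)])
E
```

```text
[0.499  0.2398 0.0952] [ 0.0002  0.0007 -0.0253] [-0.3315  0.3766  0.7404]
290 [[-0.0857, 0.0348, 0.0926], [-0.0809, 0.0344, 0.092], [0.0824, 0.0345, 0.0918]]
292 [[-0.085, 0.0353, 0.0902], [-0.0807, 0.0354, 0.0908], [0.0825, 0.036, 0.0915]]
294 [[-0.0851, 0.0368, 0.0901], [-0.0807, 0.0368, 0.0903], [0.0824, 0.0372, 0.0909]]
296 [[-0.0466, -0.0095, -0.0153], [-0.0807, 0.0381, 0.0898], [0.0819, 0.0379, 0.0888]]
298 [[-0.046, -0.0095, -0.0172], [-0.0431, -0.0102, -0.0186], [0.0444, -0.0095, -0.0172]]
300 [[-0.0453, -0.0097, -0.0193], [-0.0426, -0.0102, -0.0202], [0.0433, -0.0101, -0.0204]]
302 [[-0.0445, -0.01, -0.0217], [-0.0431, -0.0088, -0.019], [0.0431, -0.0097, -0.0213]]
304 [[-0.0442, -0.0098, -0.023], [-0.0426, -0.0088, -0.0208], [0.0427, -0.0097, -0.0228]]
306 [[-0.0434, -0.0101, -0.0254], [-0.0428, -0.0077, -0.0203], [0.0427, -0.0089, -0.023]]
308 [[-0.043, -0.0099, -0.0266], [-0.0427, -0.0073, -0.0211], [0.0426, -0.0084, -0.0237]]
```

View pics/w3.png

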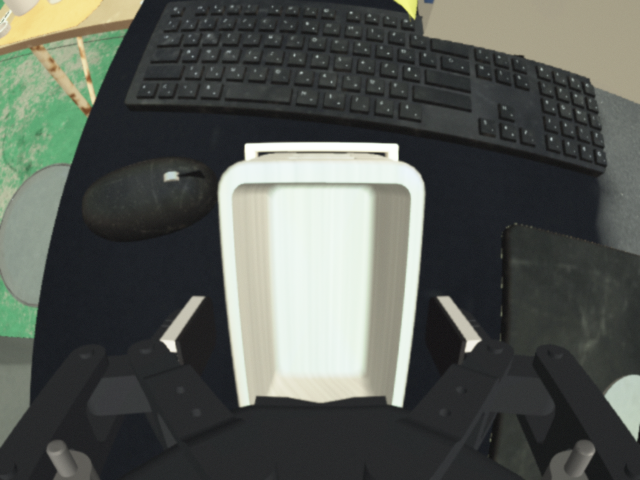

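The fingers straddle the rim with even gaps and no contact force. Their tips are about 9 mm below the rim. Closing now.

>>> move_arm --commands '[[[0, 0, 0, 0, 0, 0], [0, 0, 0, 0, 0, 0], [0, 0, 0, 0, 0, 0], [0, 0, 0, 0, 0, 0], [0, 0, 0, 0, 0, 0], [0, 0, 0, 0, 0, 0], [0, 0, 0, 0, 0, 0]]]' --hand 0 --force 60

```text
time_s: 4.1
position: [0.4994, 0.2395, 0.0958]
orientation: [-2.615, -0.128, 0.032]
force: [-1.5, -5.2, 7.6]
width: 0.782
```

```bash
python3 - <<'E'
from rim import *
from workcell import r
s=r.snapshot("wrist");cv2.imwrite("pics/w4.png",s["img"])
p,Rc=cur();print(p,r.get_state()["force"],r.get_state()["width"])
E
```

```text
[0.4994 0.2394 0.0958] [-2.0009 -5.0331  7.6269] 0.7779432416167793
```

View pics/w4.png

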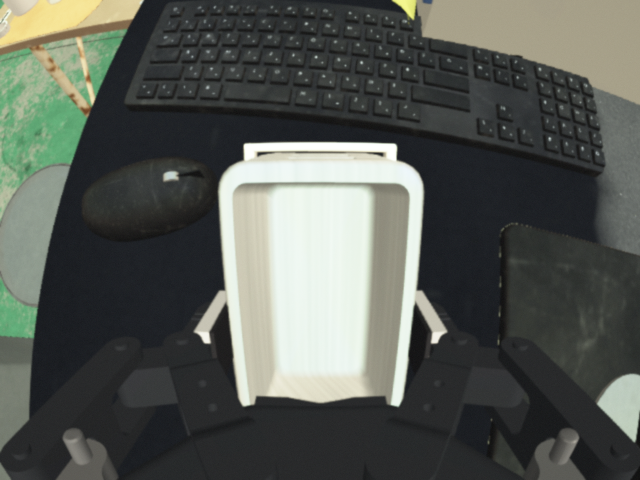

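Gripped at an opening of about 66–68 mm. I draw it out along the tool's own -z, slowly at first.

>>> move_arm --commands '[[[0, 0, -0.003, 0, 0, 0], [0, 0, -0.004, 0, 0, 0], [0, 0, -0.006, 0, 0, 0], [0, 0, -0.006, 0, 0, 0], [0, 0, -0.006, 0, 0, 0], [0, 0, 0, 0, 0, 0]]]'

```text
time_s: 4.75
position: [0.5008, 0.2269, 0.1176]
orientation: [-2.615, -0.128, 0.032]
force: [-0.2, -0.2, -2.5]
width: 0.781
```

```bash
python3 - <<'E'
from rim import *
from workcell import r
p,Rc=cur();print(p,r.get_state()["force"],r.get_state()["width"])
for n in["wrist","scene"]:
    s=r.snapshot(n);cv2.imwrite(f"pics/{n}5.png",s["img"] if n=="wrist" else cv2.resize(s["img"][100:260,170:340],None,fx=3.5,fy=3.5))
E
```

```text
[0.5008 0.2269 0.1176] [-0.2392 -0.2215 -2.4857] 0.7806011507114117
```

View pics/wrist5.png

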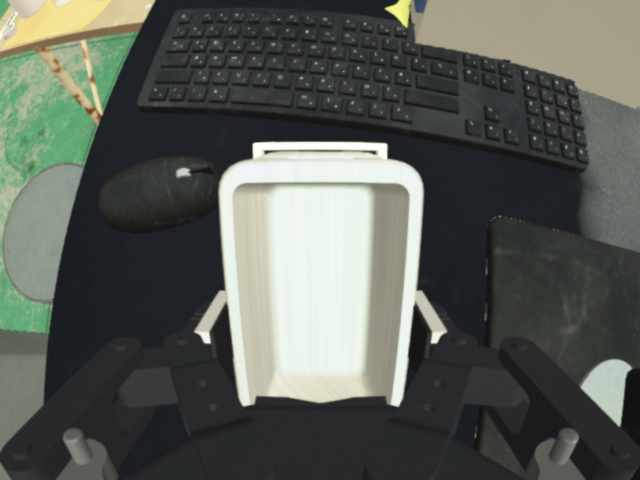

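View pics/scene5.png

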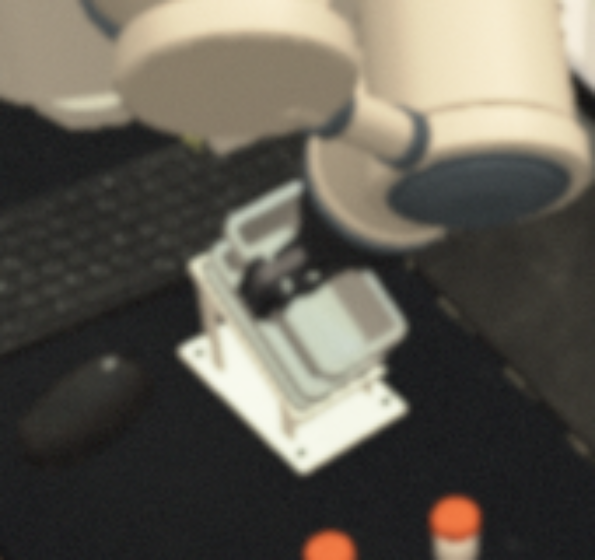

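The tray holds in the fingers unchanged, and the scene view shows the lower two trays still in the stand. The 2.5 N load is about the tray's weight. I keep drawing.

>>> move_arm --commands '[[[0, 0, -0.008, 0, 0, 0], [0, 0, -0.012, 0, 0, 0], [0, 0, -0.02, 0, 0, 0], [0, 0, -0.025, 0, 0, 0], [0, 0, -0.025, 0, 0, 0], [0, 0, -0.02, 0, 0, 0], [0, 0, 0, 0, 0, 0]]]'

```text
time_s: 5.55
position: [0.5069, 0.1712, 0.2146]
orientation: [-2.616, -0.128, 0.028]
force: [0.0, 0.5, -2.0]
width: 0.778
```

```bash
python3 - <<'E'
from rim import *
from workcell import r
p,Rc=cur();print(p,r.get_state()["force"],r.get_state()["width"])
for n in["wrist","scene"]:
    s=r.snapshot(n);cv2.imwrite(f"pics/{n}6.png",s["img"] if n=="wrist" else cv2.resize(s["img"][100:260,170:340],None,fx=3.5,fy=3.5))
    pickle.dump(s,open(f"{n}6.pkl","wb"))
E
```

```text
[0.5069 0.1712 0.2146] [ 0.0102  0.5174 -1.9921] 0.7783543154801981
```

View pics/wrist6.png

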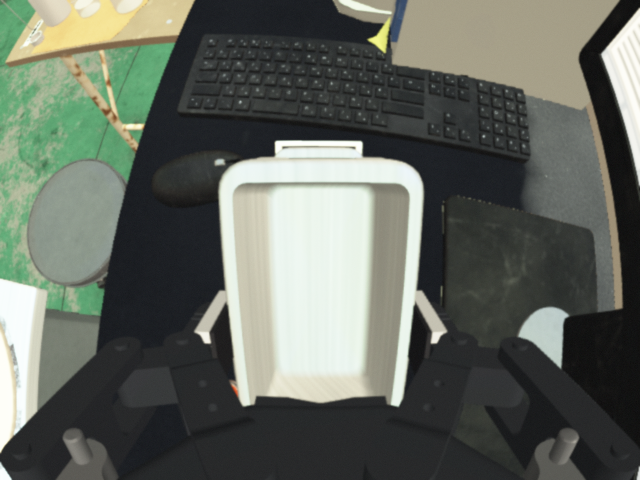

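View pics/scene6.png

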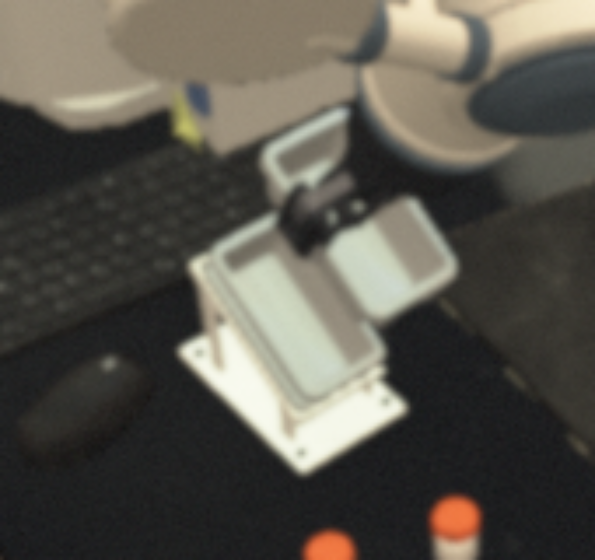

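The tray is clear and the two below have stayed in the stand. Next I measure the tray's pose in the hand and plan the transfer.

```bash
python3 - <<'E'
from rim import *
s=pickle.load(open("wrist6.pkl","rb"))
p,Rc=cur();n0=-Rc[:,2]
c,n,x,y=rim(s,(140,396,200,440),n0,-.004,.004,p-.025*Rc[:,2])
print("rim in tool",Rc.T@(c-p),"n in tool",Rc.T@n)
a=np.radians(82.2);X=np.array([np.cos(a),np.sin(a),0]);Z=np.array([0,0,-1.]);Rt=np.stack([X,np.cross(Z,X),Z],1)
plan(p,Rc,np.array([.493,-.197,.16]),Rt,20)
E
```

```text
n [ 0.0443 -0.4983  0.8658] tilt 30.02013478324615 rms 0.0009608384525321763 11328
((0.01617669314146042, -0.0001518353819847107), (0.09215588122606277, 0.08151030540466309), 0.428663432598114) ctr [0.5068 0.1719 0.243 ]
x [ 0.0766 -0.8625 -0.5003] y [ 0.9961  0.0885 -0.    ]
rim in tool [ 0.0012 -0.0149 -0.0268] n in tool [-0.0032  0.0004 -1.    ]
20 max mm 18.659938288137923 deg 4.071787166034606 end [ 0.493  -0.1967  0.1596]
[[-0.002,0.017,-0.007,-0.021,-0.017,-0.062],[-0.004,0.017,-0.006,-0.021,-0.016,-0.063],[-0.005,0.017,-0.006,-0.021,-0.017,-0.062],[-0.006,0.017,-0.006,-0.021,-0.017,-0.062],[-0.007,0.016,-0.005,-0.021,-0.017,-0.062],[-0.009,0.016,-0.005,-0.022,-0.017,-0.063],[-0.009,0.016,-0.004,-0.021,-0.016,-0.062],[-0.011,0.015,-0.003,-0.021,-0.017,-0.062],[-0.011,0.014,-0.003,-0.021,-0.017,-0.063],[-0.013,0.014,-0.003,-0.021,-0.016,-0.062],[-0.013,0.013,-0.002,-0.021,-0.017,-0.062],[-0.015,0.011,-0.001,-0.021,-0.017,-0.063],[-0.015,0.011,-0.001,-0.021,-0.017,-0.062],[-0.015,0.01,-0.0,-0.021,-0.016,-0.062],[-0.017,0.009,-0.0,-0.021,-0.017,-0.062],[-0.017,0.008,0.0,-0.021,-0.017,-0.063],[-0.017,0.007,0.001,-0.021,-0.017,-0.062],[-0.018,0.006,0.001,-0.022,-0.016,-0.062],[-0.018,0.004,0.002,-0.021,-0.017,-0.063],[-0.018,0.003,0.003,-0.021,-0.017,-0.062]]
```

>>> move_arm --commands '[[[-0.002, 0.017, -0.007, -0.021, -0.017, -0.062], [-0.004, 0.017, -0.006, -0.021, -0.016, -0.063], [-0.005, 0.017, -0.006, -0.021, -0.017, -0.062], [-0.006, 0.017, -0.006, -0.021, -0.017, -0.062], [-0.007, 0.016, -0.005, -0.021, -0.017, -0.062], [-0.009, 0.016, -0.005, -0.022, -0.017, -0.063], [-0.009, 0.016, -0.004, -0.021, -0.016, -0.062], [-0.011, 0.015, -0.003, -0.021, -0.017, -0.062], [-0.011, 0.014, -0.003, -0.021, -0.017, -0.063], [-0.013, 0.014, -0.003, -0.021, -0.016, -0.062], [-0.013, 0.013, -0.002, -0.021, -0.017, -0.062], [-0.015, 0.011, -0.001, -0.021, -0.017, -0.063], [-0.015, 0.011, -0.001, -0.021, -0.017, -0.062], [-0.015, 0.01, 0, -0.021, -0.016, -0.062], [-0.017, 0.009, 0, -0.021, -0.017, -0.062], [-0.017, 0.008, 0, -0.021, -0.017, -0.063], [-0.017, 0.007, 0.001, -0.021, -0.017, -0.062], [-0.018, 0.006, 0.001, -0.022, -0.016, -0.062], [-0.018, 0.004, 0.002, -0.021, -0.017, -0.063], [-0.018, 0.003, 0.003, -0.021, -0.017, -0.062]]]'

```text
time_s: 7.65
position: [0.4927, -0.1964, 0.1582]
orientation: [-2.362, -2.07, 0.001]
force: [-0.3, 0.5, -1.6]
width: 0.78
```

```bash
cat > shot.py <<'E'
from rim import *
from workcell import r
import sys
k=sys.argv[1]
st=r.get_state();print(st["time_s"],st["position"],st["force"],st["width"],st["qpos"]);print(R.from_rotvec(st["orientation"]).as_matrix())
for n in["wrist","scene","top"]:
    s=r.snapshot(n);cv2.imwrite(f"pics/{n}{k}.png",s["img"]);pickle.dump(s,open(f"{n}{k}.pkl","wb"))
E
python3 shot.py 7
```

```text
7.65 [ 0.4927 -0.1964  0.1582] [-0.3228  0.4827 -1.5724] 0.7796385072896169 [-0.4916  0.4508  1.6657 -0.0005  1.0262 -1.9303]
[[ 0.1314  0.9913 -0.0012]
 [ 0.9913 -0.1314  0.0001]
 [-0.     -0.0012 -1.    ]]
```

View pics/wrist7.png

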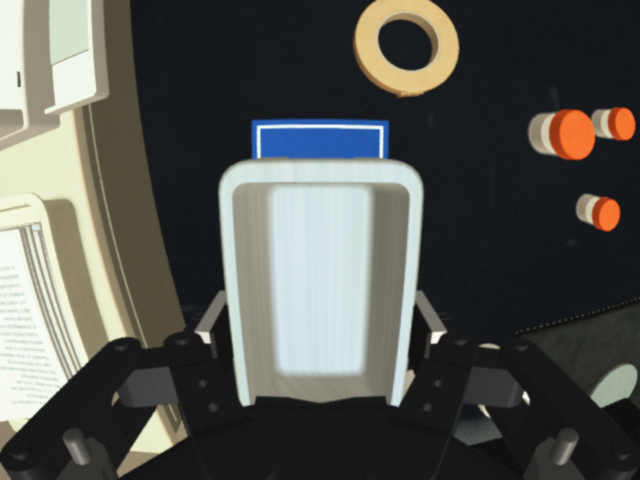

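View pics/scene7.png

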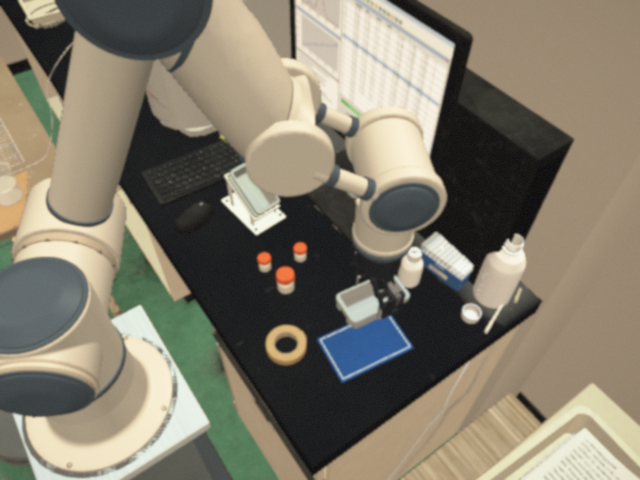

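The mat shows symmetric about the tray (columns 251–388 against a centre of 320). I check the mat's near edge and the bottles' clearance.

```bash
python3 - <<'E'
from rim import *
s=pickle.load(open("wrist7.pkl","rb"));o=np.array(s["origin"])
for u,v in [(252,120.5),(388,121)]:
    d=wray(s,u,v);P=o+d*((.003-o[2])/d[2]);print(P)
p,Rc=cur()
ctr=np.array([.4927,-.1973]);ax=np.array([-.991,.134])
print("exp edge",ctr+ax*.085)
d=pickle.load(open("s0.pkl","rb"))["top"]
for u,v in [(340,173),(376,167),(443,151)]: print(dep(d,np.array(u),np.array(v)))
c,n,x,y=rim(s,(140,396,200,440),-Rc[:,2],-.004,.004,p-.027*Rc[:,2]);print(Rc.T@(c-p))
E
```

```text
[ 0.4019 -0.2399  0.003 ]
[ 0.4166 -0.1327  0.003 ]
exp edge [ 0.4085 -0.1859]
[ 0.6512 -0.0465  0.0968]
[ 0.6641 -0.1176  0.101 ]
[ 0.7232 -0.2773  0.0059]
n [0.0032 0.0005 1.    ] tilt 0.18720154134968658 rms 0.0009573589581210873 11325
((0.015486367046833038, -0.004537586122751236), (0.08106190711259842, 0.09243962913751602), 73.84795379638672) ctr [ 0.4771 -0.1949  0.1821]
x [ 0.989   0.1478 -0.0033] y [-0.1478  0.989   0.    ]
[-0.001  -0.0153 -0.0237]
```

>>> move_arm --commands '[[[0, 0, 0.02, 0, 0, 0], [0, 0, 0.025, 0, 0, 0], [0, 0, 0.025, 0, 0, 0], [0, 0, 0.025, 0, 0, 0], [0, 0, 0.015, 0, 0, 0], [0, 0, 0.01, 0, 0, 0], [0, 0, 0.005, 0, 0, 0], [0, 0, 0, 0, 0, 0], [0, 0, 0, 0, 0, 0]]]'

```text
time_s: 8.7
position: [0.4934, -0.1964, 0.0347]
orientation: [2.367, 2.066, -0.0]
force: [-0.5, -0.1, -1.5]
width: 0.782
```

>>> move_arm --commands '[[[0, 0, 0.003, 0, 0, 0], [0, 0, 0.003, 0, 0, 0], [0, 0, 0.002, 0, 0, 0], [0, 0, 0.001, 0, 0, 0], [0, 0, 0, 0, 0, 0], [0, 0, 0, 0, 0, 0]]]'

```text
time_s: 9.3
position: [0.4931, -0.1965, 0.0252]
orientation: [-2.366, -2.066, 0.0]
force: [0.6, -0.4, -1.6]
width: 0.782
```

>>> move_arm --commands '[[[0, 0, 0.001, 0, 0, 0], [0, 0, 0, 0, 0, 0], [0, 0, 0, 0, 0, 0]]]'

```text
time_s: 9.6
position: [0.493, -0.1964, 0.0242]
orientation: [-2.366, -2.066, 0.001]
force: [0.8, -1.1, -0.8]
width: 0.781
```

>>> move_arm --commands '[[[0, 0, 0.001, 0, 0, 0], [0, 0, 0, 0, 0, 0], [0, 0, 0, 0, 0, 0]]]'

```text
time_s: 9.9
position: [0.4931, -0.1965, 0.024]
orientation: [2.366, 2.066, -0.0]
force: [-4.0, 1.8, 17.9]
width: 0.78
```

>>> move_arm --commands '[[[0, 0, 0.001, 0, 0, 0], [0, 0, 0, 0, 0, 0], [0, 0, 0, 0, 0, 0]]]'

```text
time_s: 10.2
position: [0.4931, -0.1965, 0.024]
orientation: [2.366, 2.066, 0.0]
force: [-9.5, 3.6, 40.6]
width: 0.779
```

The tray has made contact with the mat (about 40 N at the last step). I relieve the pressure, then open.

>>> move_arm --commands '[[[0, 0, -0.002, 0, 0, 0], [0, 0, 0, 0, 0, 0], [0, 0, 0, 0, 0, 0]]]'

```text
time_s: 10.5
position: [0.493, -0.1965, 0.0241]
orientation: [-2.366, -2.066, 0.001]
force: [0.7, -0.7, -1.7]
width: 0.779
```

>>> move_arm --commands '[[[0, 0, 0, 0, 0, 0], [0, 0, 0, 0, 0, 0], [0, 0, 0, 0, 0, 0], [0, 0, 0, 0, 0, 0], [0, 0, 0, 0, 0, 0], [0, 0, 0, 0, 0, 0]]]' --hand 1

```text
time_s: 11.1
position: [0.493, -0.1964, 0.0242]
orientation: [-2.366, -2.066, 0.0]
force: [-0.7, -0.7, 0.3]
width: 0.999
```

```bash
python3 shot.py 8
```

```text
11.1 [ 0.493  -0.1964  0.0242] [-0.6818 -0.6832  0.3472] 0.9987286568520843 [-0.4916  0.6606  1.7706 -0.0003  0.7108 -1.9268]
[[ 0.135   0.9908 -0.0004]
 [ 0.9908 -0.135   0.    ]
 [-0.     -0.0004 -1.    ]]
```

View pics/wrist8.png

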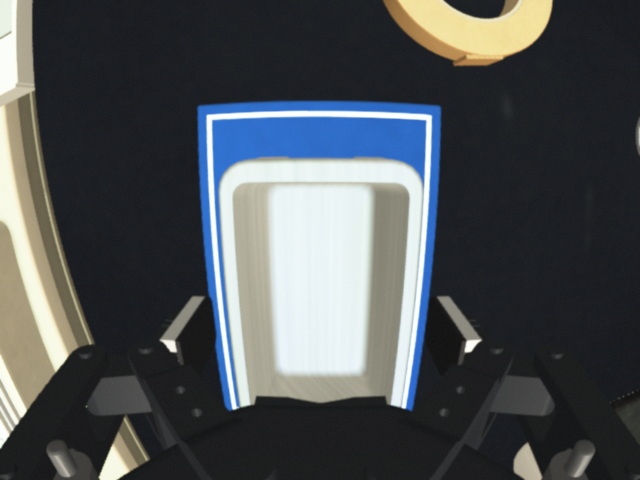

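The tray sits inside the mat's border (columns 200–440), level and let go. I rise straight up, then go and look at the jar.

>>> move_arm --commands '[[[0, 0, -0.01, 0, 0, 0], [0, 0, -0.02, 0, 0, 0], [0, 0, -0.03, 0, 0, 0], [0, 0, -0.035, 0, 0, 0], [0, 0, -0.03, 0, 0, 0], [0, 0, -0.01, 0, 0, 0], [0, 0, 0, 0, 0, 0]]]'

```text
time_s: 11.95
position: [0.4938, -0.1968, 0.161]
orientation: [2.365, 2.064, 0.001]
force: [-0.5, 0.7, -1.0]
width: 1.0
```

```bash
python3 shot.py 9; python3 - <<'E'
from rim import *
p,Rc=cur()
s=pickle.load(open("wrist9.pkl","rb"))
c,n,x,y=rim(s,(100,420,200,440),np.array([0,0,1.]),-.004,.004,np.array([.493,-.197,.049]))
a=np.radians(-7.8);X=np.array([np.cos(a),np.sin(a),0]);Z=np.array([0,0,-1.]);Rt=np.stack([X,np.cross(Z,X),Z],1)
plan(p,Rc,np.array([.435,.013,.16]),Rt,17)
E
```

```text
11.95 [ 0.4938 -0.1968  0.161 ] [-0.5489  0.7117 -0.9787] 0.9998611518002392 [-0.4915  0.4468  1.6631 -0.0002  1.0289 -1.9268]
[[ 0.135   0.9908  0.0024]
 [ 0.9909 -0.135  -0.0015]
 [-0.0012  0.0026 -1.    ]]
n [0.0012 0.0003 1.    ] tilt 0.07023007114867705 rms 0.0009562858212494234 4083
((0.005339067429304123, -0.0015515908598899841), (0.06834205240011215, 0.12329985201358795), 67.0699691772461) ctr [ 0.4927 -0.1971  0.0479]
x [ 0.9669  0.2553 -0.0012] y [-0.2553  0.9669  0.    ]
17 max mm 12.75884633701472 deg 5.2966355553906785 end [0.4351 0.0134 0.1604]
[[0.012,-0.005,-0.0,-0.0,0.0,0.088],[0.011,-0.006,-0.0,-0.0,0.0,0.089],[0.011,-0.007,-0.0,-0.0,0.0,0.088],[0.009,-0.008,-0.0,-0.0,0.0,0.088],[0.01,-0.009,-0.0,-0.0,0.0,0.088],[0.008,-0.01,-0.001,-0.001,0.001,0.089],[0.007,-0.01,0.0,0.0,-0.0,0.088],[0.007,-0.011,0.0,0.0,-0.0,0.088],[0.005,-0.012,0.0,-0.0,-0.0,0.088],[0.004,-0.012,0.0,-0.0,-0.0,0.089],[0.003,-0.012,0.0,-0.0,-0.0,0.088],[0.002,-0.013,-0.0,-0.0,-0.0,0.088],[0.001,-0.013,-0.0,-0.001,-0.0,0.089],[-0.001,-0.012,-0.0,0.0,-0.0,0.088],[-0.001,-0.013,-0.0,0.0,0.0,0.088],[-0.003,-0.012,-0.0,0.0,0.0,0.088],[-0.004,-0.013,-0.001,0.0,0.0,0.089]]
```

View pics/wrist9.png

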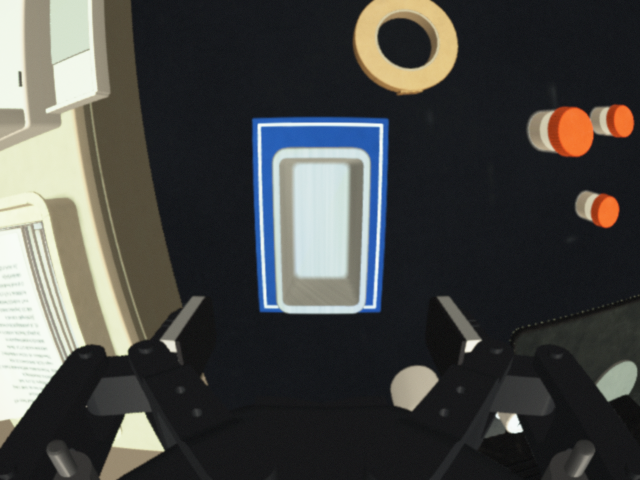

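The tray is centred at (0.4927, -0.1971) with its rim at z 0.048, level and aligned. Now to the jar.

>>> move_arm --commands '[[[0.012, -0.005, 0, 0, 0, 0.088], [0.011, -0.006, 0, 0, 0, 0.089], [0.011, -0.007, 0, 0, 0, 0.088], [0.009, -0.008, 0, 0, 0, 0.088], [0.01, -0.009, 0, 0, 0, 0.088], [0.008, -0.01, 0, 0, 0, 0.089], [0.007, -0.01, 0, 0, 0, 0.088], [0.007, -0.011, 0, 0, 0, 0.088], [0.005, -0.012, 0, 0, 0, 0.088], [0.004, -0.012, 0, 0, 0, 0.089], [0.003, -0.012, 0, 0, 0, 0.088], [0.002, -0.013, 0, 0, 0, 0.088], [0.001, -0.013, 0, 0, 0, 0.089], [-0.001, -0.012, 0, 0, 0, 0.088], [-0.001, -0.013, 0, 0, 0, 0.088], [-0.003, -0.012, 0, 0, 0, 0.088], [-0.004, -0.013, 0, 0, 0, 0.089], [0, 0, 0, 0, 0, 0]]]' --hand 0.75

```text
time_s: 13.9
position: [0.4345, 0.0142, 0.1582]
orientation: [-3.134, 0.216, 0.005]
force: [-0.9, 0.2, 0.8]
width: 0.751
```

```bash
python3 shot.py 10; python3 - <<'E'
from rim import *
from workcell import r
s=pickle.load(open("wrist10.pkl","rb"));p,Rc=cur()
hsv=cv2.cvtColor(s["img"],cv2.COLOR_BGR2HSV);m=cv2.inRange(hsv,(0,180,120),(14,255,255));k,l,st,c=cv2.connectedComponentsWithStats(m)
o=np.array(s["origin"])
for i in range(1,k):
    if st[i,4]>100:
        vv,uu=np.nonzero(l==i);P=wdep(s,uu,vv);z=np.median(P[:,2]);T=P[P[:,2]>np.percentile(P[:,2],90)-.004]
        rc=cv2.minEnclosingCircle(T[:,:2].astype(np.float32));print(st[i],c[i],"topz",np.median(T[:,2]),rc, T.mean(0))
E
```

```text
13.9 [0.4345 0.0142 0.1582] [-0.9015  0.1515  0.8286] 0.7513114131111088 [-0.1051  0.3363  1.8844  0.0002  0.924   0.0322]
[[ 0.9906 -0.1369 -0.003 ]
 [-0.1369 -0.9906  0.0005]
 [-0.0031 -0.0001 -1.    ]]
[ 273  114   43   42 1427] [293.9257 134.2936] topz 0.038215147742849453 ((0.42825162410736084, 0.08662126213312149), 0.017347441986203194) [0.4256 0.0872 0.0394]
[ 391  131   42   41 1373] [411.6446 150.9068] topz 0.0382546502468063 ((0.48348468542099, 0.07149609178304672), 0.04019169136881828) [0.5074 0.0651 0.0393]
[ 293  207   57   59 2692] [320.9907 235.8678] topz 0.05194339266914991 ((0.43800926208496094, 0.03788907080888748), 0.0435016043484211) [0.4349 0.0148 0.053 ]
```

View pics/wrist10.png

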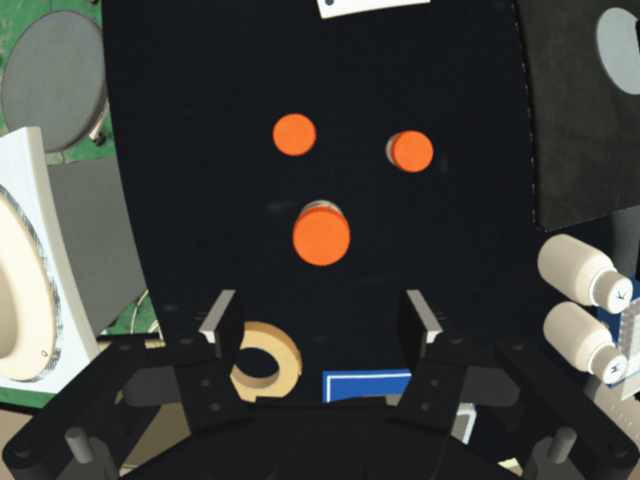

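The jar's cap is centred at (0.4349, 0.0145) with its top at 0.053, within 0.5 mm of the TCP. Descending.

>>> move_arm --commands '[[[0, 0, 0.02, 0, 0, 0], [0, 0, 0.025, 0, 0, 0], [0, 0, 0.025, 0, 0, 0], [0, 0, 0.025, 0, 0, 0], [0, 0, 0.02, 0, 0, 0], [0, 0, 0.012, 0, 0, 0], [0, 0, 0, 0, 0, 0], [0, 0, 0, 0, 0, 0]]]'

```text
time_s: 14.85
position: [0.4357, 0.0127, 0.0323]
orientation: [3.134, -0.213, -0.002]
force: [0.5, 0.2, -0.6]
width: 0.747
```

```bash
python3 - <<'E'
from workcell import r
import cv2
st=r.get_state();print(st["position"],st["force"],st["width"])
cv2.imwrite("pics/w11.png",r.snapshot("wrist")["img"])
E
```

```text
[0.43567071 0.01274309 0.03227474] [ 0.49612345  0.21539738 -0.58411788] 0.7474471263365566
```

View pics/w11.png

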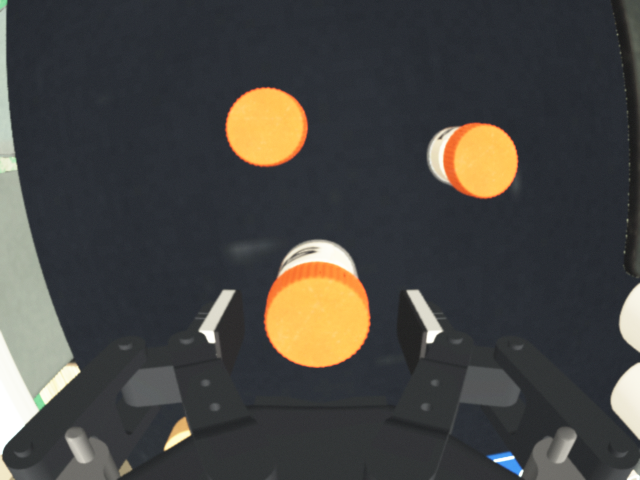

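The cap is centred between the pads (columns 265–370, jaws at 240 and 400). Closing gently.

>>> move_arm --commands '[[[-0.001, -0.002, 0, 0, 0, 0], [0, 0, 0, 0, 0, 0], [0, 0, 0, 0, 0, 0], [0, 0, 0, 0, 0, 0], [0, 0, 0, 0, 0, 0], [0, 0, 0, 0, 0, 0], [0, 0, 0, 0, 0, 0]]]' --hand 0 --force 35

```text
time_s: 15.6
position: [0.4352, 0.0153, 0.033]
orientation: [3.134, -0.214, 0.001]
force: [-0.7, 1.1, 10.8]
width: 0.464
```

>>> move_arm --commands '[[[0, 0, -0.005, 0, 0, 0], [0, 0, -0.01, 0, 0, 0], [0, 0, -0.02, 0, 0, 0], [0, 0, -0.03, 0, 0, 0], [0, 0, -0.03, 0, 0, 0], [0, 0, -0.015, 0, 0, 0], [0, 0, 0, 0, 0, 0]]]'

```text
time_s: 16.3
position: [0.436, 0.0152, 0.1448]
orientation: [3.134, -0.214, 0.006]
force: [0.4, -0.5, -0.6]
width: 0.465
```

```bash
python3 shot.py 12; python3 - <<'E'
from rim import *
s=pickle.load(open("wrist12.pkl","rb"));p,Rc=cur()
hsv=cv2.cvtColor(s["img"],cv2.COLOR_BGR2HSV);m=cv2.inRange(hsv,(0,150,120),(20,255,255));k,l,st,c=cv2.connectedComponentsWithStats(m)
for i in range(1,k):
    if st[i,4]>2500:
        vv,uu=np.nonzero(l==i);P=wdep(s,uu,vv);T=P[(P[:,2]>np.percentile(P[:,2],90)-.004)];print(st[i],c[i],np.median(T,0),"in tool",Rc.T@(np.median(T,0)-p));print(np.linalg.svd(T-T.mean(0),full_matrices=False)[2][2])
a=np.radians(-8);X=np.array([np.cos(a),np.sin(a),0]);Z=np.array([0,0,-1.]);Rt=np.stack([X,np.cross(Z,X),Z],1)
plan(p,Rc,np.array([.4927,-.1971,.145]),Rt,12)
E
```

```text
16.3 [0.436  0.0152 0.1448] [ 0.3746 -0.5041 -0.6049] 0.4654037323298844 [-0.1022  0.3581  1.9019 -0.0001  0.8776  0.0341]
[[ 0.9907 -0.1358  0.004 ]
 [-0.1358 -0.9907 -0.0005]
 [ 0.004  -0.0001 -1.    ]]
[ 268  267  106  105 8734] [320.3331 319.2617] [0.4364 0.0156 0.1638] in tool [ 0.0017 -0.0006 -0.0217]
[-0.0437 -0.4216  0.9057]
12 max mm 18.351671399360853 deg 0.01580909692299157 end [ 0.493  -0.1968  0.145 ]
[[0.007,0.017,-0.0,0.0,0.0,0.0],[0.007,0.017,-0.0,0.0,0.0,0.001],[0.008,0.017,-0.001,0.0,0.0,-0.0],[0.007,0.016,0.0,0.0,0.0,0.0],[0.007,0.017,-0.0,0.0,0.0,0.0],[0.007,0.017,-0.0,0.0,0.0,0.001],[0.008,0.017,-0.001,0.0,0.0,-0.0],[0.007,0.017,0.0,0.0,0.0,0.0],[0.007,0.017,-0.0,0.0,0.001,0.0],[0.007,0.017,-0.0,0.0,-0.0,0.001],[0.008,0.017,-0.001,0.0,-0.0,-0.0],[0.007,0.016,0.0,0.0,-0.0,0.0]]
```

View pics/wrist12.png

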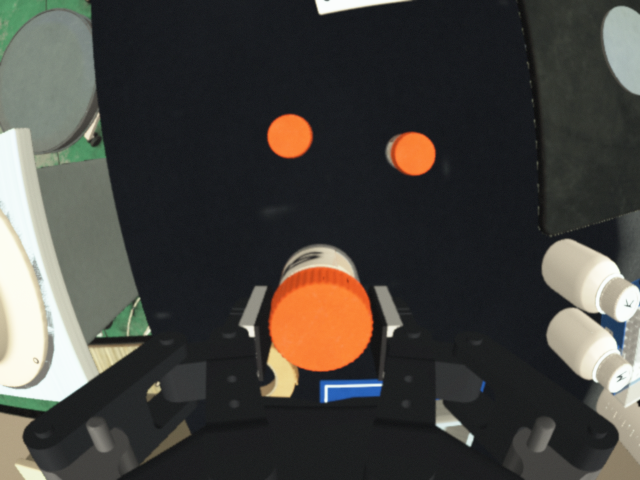

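The jar is held upright and centred in the pads (cap at 320,319). Its underside is 33 mm below the TCP. I carry it over the tray.

>>> move_arm --commands '[[[0.007, 0.017, 0, 0, 0, 0], [0.007, 0.017, 0, 0, 0, 0], [0.008, 0.017, 0, 0, 0, 0], [0.007, 0.016, 0, 0, 0, 0], [0.007, 0.017, 0, 0, 0, 0], [0.007, 0.017, 0, 0, 0, 0], [0.008, 0.017, 0, 0, 0, 0], [0.007, 0.017, 0, 0, 0, 0], [0.007, 0.017, 0, 0, 0, 0], [0.007, 0.017, 0, 0, 0, 0], [0.008, 0.017, 0, 0, 0, 0], [0.007, 0.016, 0, 0, 0, 0], [0, 0, 0, 0, 0, 0], [0, 0, 0, 0, 0, 0]]]'

```text
time_s: 17.85
position: [0.4936, -0.1971, 0.142]
orientation: [-3.134, 0.215, 0.001]
force: [0.1, 0.5, -0.5]
width: 0.467
```

```bash
python3 shot.py 13; python3 - <<'E'
from rim import *
p,Rc=cur();print(Rc.T@(np.array([.4927,-.1971,.145])-p))
E
```

```text
17.85 [ 0.4936 -0.1971  0.142 ] [ 0.1091  0.4873 -0.5017] 0.466848910430469 [-0.4922  0.4743  1.6799 -0.0001  0.9881 -0.355 ]
[[ 0.9906 -0.1368 -0.0007]
 [-0.1368 -0.9906  0.0003]
 [-0.0008 -0.0002 -1.    ]]
[-0.0006  0.001  -0.0028]
```

View pics/wrist13.png

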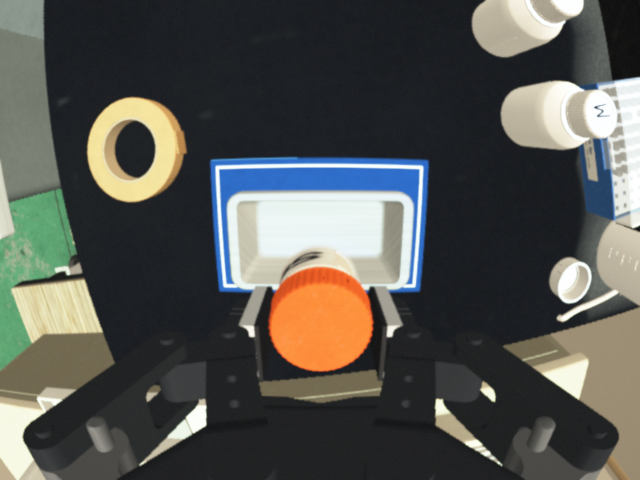

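View pics/scene13.png

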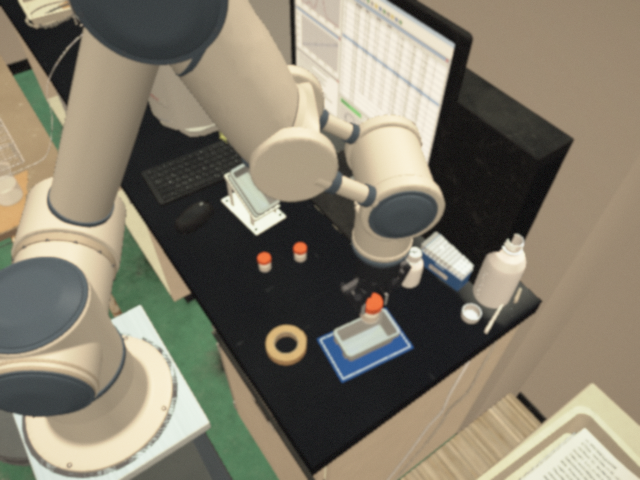

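Aligned over the tray; the two lower trays and the bystanders look unmoved. I lower until the jar is about 8 mm above the floor, then creep.

>>> move_arm --commands '[[[-0.001, 0.001, 0.015, 0, 0, 0], [0, 0, 0.02, 0, 0, 0], [0, 0, 0.02, 0, 0, 0], [0, 0, 0.02, 0, 0, 0], [0, 0, 0.012, 0, 0, 0], [0, 0, 0.007, 0, 0, 0], [0, 0, 0.003, 0, 0, 0], [0, 0, 0, 0, 0, 0], [0, 0, 0, 0, 0, 0]]]'

```text
time_s: 18.9
position: [0.4929, -0.1977, 0.0458]
orientation: [3.134, -0.214, 0.001]
force: [0.0, 0.1, -0.3]
width: 0.46
```

>>> move_arm --commands '[[[0, 0, 0.002, 0, 0, 0], [0, 0, 0.002, 0, 0, 0], [0, 0, 0.001, 0, 0, 0], [0, 0, 0, 0, 0, 0], [0, 0, 0, 0, 0, 0]]]'

```text
time_s: 19.4
position: [0.4925, -0.1976, 0.0402]
orientation: [-3.134, 0.214, 0.001]
force: [-0.3, -1.1, -1.8]
width: 0.467
```

>>> move_arm --commands '[[[0, 0, 0.001, 0, 0, 0], [0, 0, 0, 0, 0, 0], [0, 0, 0, 0, 0, 0]]]'

```text
time_s: 19.7
position: [0.4925, -0.1976, 0.0392]
orientation: [3.134, -0.214, -0.001]
force: [0.9, -0.3, -0.7]
width: 0.464
```

>>> move_arm --commands '[[[0, 0, 0.001, 0, 0, 0], [0, 0, 0, 0, 0, 0], [0, 0, 0, 0, 0, 0]]]'

```text
time_s: 20.0
position: [0.4925, -0.1976, 0.0382]
orientation: [-3.134, 0.214, 0.001]
force: [-0.0, 0.6, -1.0]
width: 0.466
```

>>> move_arm --commands '[[[0, 0, 0.001, 0, 0, 0], [0, 0, 0, 0, 0, 0], [0, 0, 0, 0, 0, 0]]]'

```text
time_s: 20.3
position: [0.4925, -0.1976, 0.038]
orientation: [3.134, -0.214, -0.0]
force: [-4.0, 1.1, 17.9]
width: 0.467
```

The jar's base is on the floor of the tray (17.9 N at z 0.038, as expected). I relieve, then open partly so the fingers stay clear of the tray's end walls.

>>> move_arm --commands '[[[0, 0, -0.001, 0, 0, 0], [0, 0, 0, 0, 0, 0], [0, 0, 0, 0, 0, 0]]]'

```text
time_s: 20.6
position: [0.4925, -0.1976, 0.0382]
orientation: [3.134, -0.214, -0.001]
force: [0.0, -0.0, -0.7]
width: 0.466
```

>>> move_arm --commands '[[[0, 0, 0, 0, 0, 0], [0, 0, 0, 0, 0, 0], [0, 0, 0, 0, 0, 0], [0, 0, 0, 0, 0, 0], [0, 0, 0, 0, 0, 0]]]' --hand 0.66

```text
time_s: 21.1
position: [0.4925, -0.1976, 0.0382]
orientation: [3.134, -0.214, -0.001]
force: [-0.4, -0.1, -0.0]
width: 0.661
```

```bash
python3 shot.py 14
```

```text
21.1 [ 0.4925 -0.1976  0.0382] [-0.4392 -0.065  -0.003 ] 0.6608379672686866 [-0.4939  0.6364  1.7635 -0.0003  0.7421 -0.3573]
[[ 0.9907 -0.136  -0.0004]
 [-0.136  -0.9907  0.    ]
 [-0.0004  0.     -1.    ]]
```

View pics/wrist14.png

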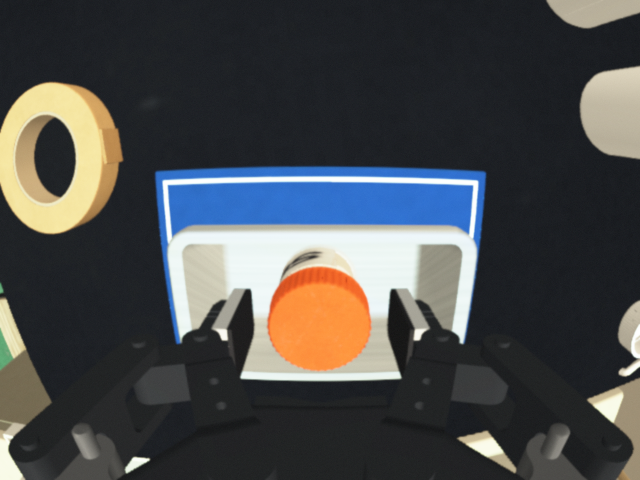

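The jar stands free (cap at 320,317) between the open fingers inside the tray. I rise straight up.

>>> move_arm --commands '[[[0, 0, -0.005, 0, 0, 0], [0, 0, -0.01, 0, 0, 0], [0, 0, -0.02, 0, 0, 0], [0, 0, -0.03, 0, 0, 0], [0, 0, -0.035, 0, 0, 0], [0, 0, -0.03, 0, 0, 0], [0, 0, -0.015, 0, 0, 0], [0, 0, 0, 0, 0, 0], [0, 0, 0, 0, 0, 0]]]'

```text
time_s: 22.15
position: [0.4925, -0.1975, 0.1835]
orientation: [3.134, -0.214, 0.0]
force: [-0.4, 0.6, 0.3]
width: 0.662
```

```bash
python3 shot.py 15; python3 - <<'E'
from rim import *
s=pickle.load(open("wrist15.pkl","rb"))
c,n,x,y=rim(s,(120,400,180,460),np.array([0,0,1.]),-.003,.003,np.array([.493,-.197,.049]))
hsv=cv2.cvtColor(s["img"],cv2.COLOR_BGR2HSV);m=cv2.inRange(hsv,(0,150,120),(20,255,255));k,l,st,cc=cv2.connectedComponentsWithStats(m)
i=max((i for i in range(1,k)),key=lambda i:st[i,4] if abs(cc[i][0]-320)<60 else 0)
vv,uu=np.nonzero(l==i);P=wdep(s,uu,vv);T=P[P[:,2]>np.percentile(P[:,2],90)-.005];print("cap",T.mean(0))
m_,=[T.mean(0)];print("cap normal",np.linalg.svd(T-m_,full_matrices=False)[2][2])
# compare stack region and bystanders in top with initial
a=pickle.load(open("s0.pkl","rb"));t0,t1=a["top"]["img"],pickle.load(open("top15.pkl","rb"))["img"]
d=cv2.absdiff(t0,t1).max(2)
for nm,(u0,u1,v0,v1) in dict(stack=(150,232,225,275),mouse=(148,182,288,342),tape=(343,388,298,342),cap=(432,455,140,162),botA=(326,354,160,190),botB=(362,390,152,184)).items(): print(nm,(d[v0:v1,u0:u1]>40).mean())
E
```

```text
22.15 [ 0.4925 -0.1975  0.1835] [-0.4496  0.6141  0.2732] 0.6616451340885728 [-0.4938  0.4173  1.6379 -0.0002  1.0861 -0.3574]
[[ 0.9907 -0.1359  0.0001]
 [-0.1359 -0.9907 -0.0003]
 [ 0.0002  0.0003 -1.    ]]
n [-0.0002 -0.0039  1.    ] tilt 0.2247741372120031 rms 0.001033341090406961 3477
((0.00034842826426029205, 0.0006943568587303162), (0.12366229295730591, 0.06811070442199707), 84.09930419921875) ctr [ 0.4932 -0.1968  0.0479]
x [-0.0394 -0.9992 -0.0039] y [ 0.9992 -0.0394  0.    ]
cap [ 0.4922 -0.1979  0.0578]
cap normal [-0.0174 -0.9312  0.3641]
stack 0.08902439024390243
mouse 0.0
tape 0.10151515151515152
cap 0.0
botA 0.0
botB 0.0
```

View pics/wrist15.png

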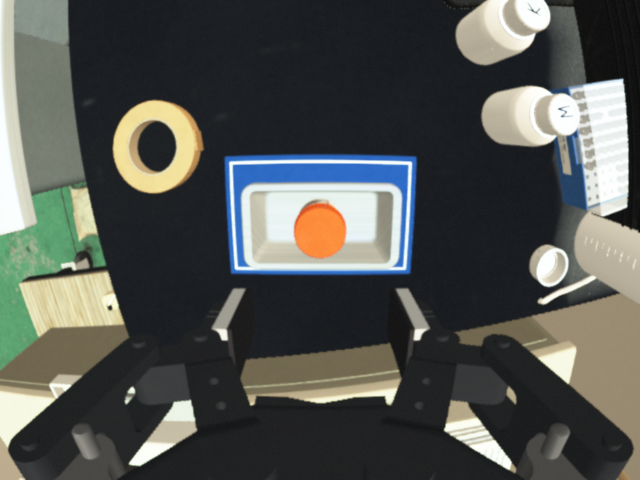

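View pics/scene15.png

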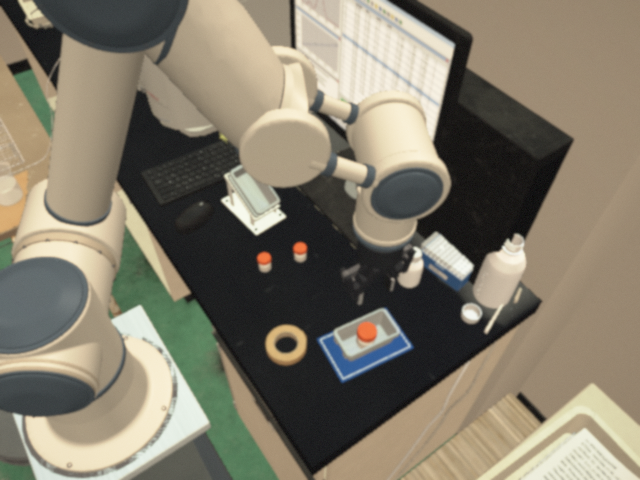

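View pics/top15.png

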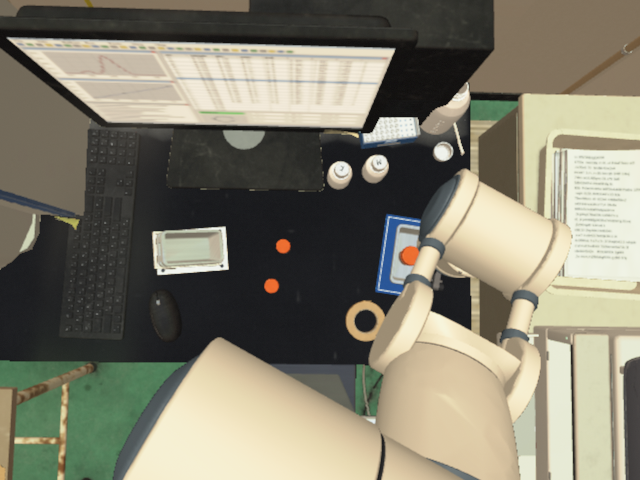

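Tray centre and mat agree within 1 mm, and the tray is level to 0.2°. The cap's top is at 0.058 m, which means the jar is on the floor. Handing in.

```bash
python3 -c "
from workcell import r
print(r.hand_in())"
```

```text
the job is handed in; nothing more can be done
None
```

I drew the top tray out of the stack along its own axis and set it level and lengthwise in the middle of the mat. Then I stood the large orange-capped jar upright in it, let go, rose clear and handed the job in. My last reading before hand-in was 22 s on the robot's clock, against the 51 s allowed.

**Last checks:**
- **Tray:** its centre measured within about 1 mm of the mat's centre and its tilt was 0.2°. Its length was within about 2° of the mat's.
- **Jar:** its cap top read z = 0.058 m, which is right for standing on the tray's floor, and it was within about 2 mm of the tray's centre. It looks upright in the pictures. My fit of the cap's surface to measure its tilt gave a useless normal, so uprightness was not measured.
- **Lower trays:** both look unmoved in the scene and top views, but I did not measure their positions again afterwards.
- **Bystanders:** the mouse, bottle cap and both dropper bottles showed no change between the first and last top views. The tape roll's patch differed by about 10%, which I put down to the arm covering part of it.

**Forces:** pressing the tray onto the mat read about 40 N at the wrist at its highest, and the jar onto the tray floor about 18 N. I eased both off before letting go. `hand_in` gave no verdict.

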